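Take the grease filter out of the cooker hood and lay it in the soaking tin

TASK

The cooker hood lies on its back on the worktop for cleaning: turn both of its turn buttons aside, lift the grease filter out of its frame by the red wire handle, and lay it flat in the empty part of the roasting tin, handle side up, clear of the brush. Set it down gently rather than dropping it, leave both buttons turned clear of the opening, and leave the other things on the worktop and on the hood where they are.

Things in the scene. Friction and masses are not known exactly. Their poses are not given: they have to be found in the camera images.
- hood: White slim cooker hood lying on its back, fixed: 400 mm along its x, 280 mm along y, flat top face 85 mm above the worktop. Origin: centre of its base, z up. Its -x half (nearer the robot) holds the filter, with two turn buttons on the face before it (x -200 to -142 mm); its +x half has a lamp lens 8 mm proud and switches.
- hood_opening (a point): Centre of the hood's filter opening, level with the top face: hood x -50 mm, y 0. The opening is 185 mm (x) by 205 mm (y) with a ledge all round, 12 mm below the top face, on which the filter rests.
- hood_lip (a point): Middle of the -x edge of the steel retaining lip, underside, level with the hood's top face: a plate 3 mm thick and 160 mm wide (y) that overhangs the +x side of the opening by 15 mm. 12 mm between it and the ledge below; the filter's tongue sits 13 mm deep under it.
- filter: Loose aluminium grease filter, 0.27 to 0.47 kg: 180 mm along its x, 200 mm along y, 10 mm thick; origin: centre of its underside, z up on the handle side; when seated its axes are the hood's and its top is 2 mm below the hood's face. Rails 12 mm wide frame a mesh whose top is 5 mm above the underside; across the mesh at x -30 mm runs a bar, 9 mm high, with the handle's lugs.
- filter_tongue (a point): Middle of the end of the filter's tongue: the filter's +x edge, 18 mm long (x +72 to +90 mm) and 4 mm thick, tucked under the hood's lip. So the -x edge comes up first, and the filter is drawn back towards -x as it rises; up to about 0.35 rad of tilt it does not touch the lip. The buttons allow the -x edge about 4 mm of play.
- bail (a joint): Red folding wire handle of the filter: wire 6 mm thick, 78 mm wide over all, bar 55 mm from the hinge axis (parallel to y, at filter x -30, z +13 mm). Rad: 0 = flat with the bar towards +x, 1.57 = upright, stop at 2.2. Starts at 0.4 to 0.8, stays where put (friction 0.03 N m). When the filter hangs from it, the filter's +x side sinks until the handle is at or near the stop.
- bail_bar (a point): Middle of the red handle's grip bar, on the wire's centre line; bar along filter y, 66 mm of clear straight wire.
- button_left (a joint): Turn button on the hood's +y side: dark steel strip 60 x 16 x 3 mm with an ear bent up at its nose. Rad, anticlockwise from above: 0 = nose to hood +x, over the filter's edge; stops at +-1.75. Starts within 0.35 of 0, stays where left (friction 0.12 N m, about 3 N at the ear). Turned either way, it is aside, clear of the filter, beyond 1.2 rad.
- button_right (a joint): The same turn button on the hood's -y side; same directions and values.
- button_left_pivot (a point): Pivot of the left button, 5 mm above the hood's top face: hood x -164 mm, y +55 mm. The strip's underside is 2 mm and its top 5 mm above the hood's top face; the strip reaches 42 mm from the pivot at the nose and 18 mm at the tail.
- button_right_pivot (a point): Pivot of the right button: hood x -164 mm, y -55 mm; else the same.
- button_left_ear (a point): Top of the left button's bent-up ear, at its nose 40.5 mm from the pivot: a plate 16 mm wide across the strip, 3 mm thick, reaching 17 mm above the hood's top face (12 mm above the strip).
- button_right_ear (a point): Top of the right button's ear; the same.
- tin: Dark roasting tin, loose, 0.95 kg: 350 mm along its x, 270 mm along its y over the walls (360 x 280 over the rim), walls 4 mm thick and 46 mm high, floor 4 mm thick, wire handles over the ends to 63 mm. Origin: centre of its underside. A scrubbing brush lies along y at its +x end (x from about +110 to +166 mm); the rest of its floor is free.
- brush: Wooden scrubbing brush, 190 mm long, 52 mm wide, 35 mm high, lying in the tin along the tin's y, bristles down; origin: middle of its underside. It may be nudged inside the tin, but the filter must not lie on it.
- screwdriver: Bystander: orange screwdriver 200 mm long and 26 mm thick, lying along hood x on the strip of top face at the -y side of the filter (hood y about -121 mm, x about -80 to +120 mm).
- spray: Bystander: white cleaner bottle, 68 mm across, 190 mm high.
- mug: Bystander: blue mug, 82 mm across, 95 mm high.
- salt: Bystander: glass salt jar, 64 mm across, 110 mm high.
- tomato: Bystander: red food can, 74 mm across, 105 mm high.
- screw_dish: Bystander: white dish, 100 mm across, 30 mm high, with the hood's screws in it.
- spoon: Bystander: wooden spoon 240 mm long.

How it is judged:
By the outcome, as a careful person would: the job done as asked, in the order asked, and still so for the second after the job is handed in, with the robot touching nothing.
It also fails if it takes over 72 s, if anything falls off the work surface, if the arm or the gripper's body presses on something with over 40 N, if the wrist force passes 120 N, or if a joint passes its speed limit or range.

ROBOT

A 6-joint arm with a two-finger parallel gripper is mounted at the origin on the work surface. World frame = base frame: x ahead of the robot, y to its left, z up, the work surface at z = 0. Lengths are in mm, angles in rad, forces in N, time in s.
With the tool pointing down it reaches from about 275 to 1000 mm from the base axis. Payload 8.4 kg.
Tool frame: the origin (TCP) lies at the very end of the fingers, on their centre line; the grasp point (between the pads) lies 19 mm behind it; z points along the fingers, x is the direction in which the jaws open and shut, and the axes are right-handed (so a half turn about z gives the same grasp; the last joint's range is limited). The gripper opens to 85 mm and grips with 20 to 120 N. Pads are 22 mm wide; open, the fingers measure 114 mm over their backs; the gripper's body (76 mm by 85 mm) begins 54 mm behind the grasp point. The pads swing forward as they close: fully open they stand 13 mm farther back than shut.
Start: joints at [1.147, 0.353, 1.633, -0, 1.155, -0.002], TCP at [255.876, 570.224, 231.281] pointing down, gripper open.
Joint ranges: [-2.63, 2.63], [-0.92, 2.1], [0.06, 2.66], [-1.3, 4.44], [0, 2.69], [-3.02, 3.02]. Speed limits (rad/s): [2.22, 2.22, 2.79, 3.14, 3.14, 3.14].

INTERFACE

Orientations are given as [roll, pitch, yaw] about the fixed x, y, z axes, in that order (R = Rz(yaw) Ry(pitch) Rx(roll)).
In Python, from workcell import r, vision gives the robot as it stands.
- The arm moves only by the tool move_arm, never from a script. Its arguments are lists of equal length, an entry for each row: "angular": the turn, a rotation vector about the tool's x, y, z in degrees, a list of three; "dp": the shift along the tool's x, y, z in mm, a list of three; "gripper": the finger opening in mm, from 0 to 85.4. In form: {"angular": [[rx, ry, rz], ...], "dp": [[tx, ty, tz], ...], "gripper": [gripper, ...]}. A call has 1 to 12 rows; each row is the pose to reach, as a shift and turn from the pose commanded when the call began, along the tool's axes at that moment; what a row does not reach only later rows make up. A row lasts 1/10 s, in which the tool goes at most 50 mm and 8.59 degrees, less where a joint would pass 70% of its speed; a pose out of reach is approached as far as the arm can. A call with a gripper value outside its range is refused whole. The fingers move at their own pace and stop on an object; "newtons" is the grip in N (left out, the last holds). Time passes only in rows, so rows that repeat a pose let the fingers close. It gives the time, the measured TCP pose, the force and the opening at its end, in the units of the state.
- r.sense(): the state, without advancing time (a new reading comes with each control period).
- vision.capture(name): name is "scene" or "side" or "wrist"; returns the picture (384x512x3 uint8, red, green, blue); there is no depth.
- vision.calibration(name): a dict with "vfov" (degrees; the focal length in pixels is half the picture's height over the tangent of half this angle, whatever the lens; pixels are square), "cx", "cy" (the principal point, pixels), "R" (3x3) and "t" (3): a world point X has camera coordinates R X + t. Camera axes: x right, y down, z forward; pixel columns grow to the right and rows downward; lengths in mm; the calibration is good to about 2 mm. A picture is of the moment at which its call begins: read the wrist's pose just before it. calibration takes no time and is no camera call; for the wrist camera it gives the pose at the moment of the call.
- r.hand_in(): hands the job in, once; it reports no verdict.
Trained networks look in the newest picture that a camera, given by its name, has taken for a name from the list of things; names that differ only in an ending like _2 or _b are one class to them, and where a whole thing is asked for, a point or a joint stands for the part that bears it (a point fixed in the world has none). Each returns a list of dicts, best first, with "score" (0 to 1); they miss things now and then, are a little off and sometimes report something else, mostly with a low value. They report only what shows in the picture. A call takes as long as a camera call.
- vision.find_in(label, camera): "bbox" ([left, top, right, bottom] in pixels, round what is visible of it).
The state is a dict: "time_s": time; "qpos": joint angles; "joint_vel": joint speeds; "effort": joint torques, N m; "tool_pos": TCP position; "ee_rot": TCP orientation; "wrist_force": force on the tool from outside, world axes, zero at the start; "torque": the same for the moment, N m; "opening": finger opening in mm.
Only numpy, scipy, OpenCV 4.12 (cv2) and the standard library are available. Lean on these libraries where they do the work, as an engineer would, in place of code of your own. Each camera call takes 0.05 s, during which the arm holds its last target.

## Working session

There is one attempt and no reset: what is moved stays moved. The work goes in short steps, Python scripts to look and compute and a tool call to move; the robot and the scene stay as the last step left them, time stands still between calls to the robot, and variables do not carry over. Pictures are saved under pics/ and viewed, and the job is handed in when it is done.

Besides the shell and the picture viewer there is one more tool, called after "Request:" by a JSON object that holds its "op" and its "data". move_arm: Moves the arm, as the interface text tells. Its arguments: {"type":"object","properties":{"angular":{"type":"array"},"dp":{"type":"array"},"gripper":{"type":"array"},"newtons":{"type":"number"}},"required":["angular","dp","gripper"]}

```bash
ls -la; mkdir -p pics; python3 - <<'E'
from workcell import r, vision
import cv2, numpy as np
s=r.sense(); print(s)
for n in ["scene","side","wrist"]:
    c=vision.calibration(n); print(n,c)
    im=vision.capture(n); cv2.imwrite(f"pics/{n}0.png",cv2.cvtColor(im,cv2.COLOR_RGB2BGR))
print(r.sense()['time_s'])
E
```

```text
total 12
drwxr-xr-x  3 agent agent 4096 Dec  7 01:00 .
drwxr-xr-x 23 root  root  4096 Dec  7 01:00 ..
drwxr-xr-x  2 agent agent 4096 Dec  7 01:00 pics
{'time_s': 0.0, 'qpos': array([ 1.14660730e+00,  3.53680275e-01,  1.63417021e+00, -2.89443338e-05,
        1.15518819e+00, -2.39636280e-03]), 'joint_vel': array([ 3.62511389e-04, -5.66935935e-05,  7.89783010e-04,  2.81683576e-04,
        8.56999283e-04, -1.34650888e-03]), 'effort': array([ 6.05377465e-06, -6.05241108e+01, -3.42066765e+01,  4.01804550e-05,
        9.31218354e-03,  7.88691608e-06]), 'tool_pos': array([255.67508799, 569.76824247, 230.52618095]), 'ee_rot': array([3.14156966e+00, 1.44607802e-03, 1.14901535e+00]), 'wrist_force': array([0.19359804, 0.41206808, 0.06956072]), 'torque': array([-0.02535329,  0.00065777, -0.01058075]), 'opening': 85.38915401560313}
scene {'vfov': 56.92442342722709, 'cx': 252.84256907672946, 'cy': 185.07273068899067, 'R': array([[ 0.21703754,  0.97612848,  0.00824038],
       [ 0.55130597, -0.11560511, -0.82625491],
       [-0.80557832,  0.1838713 , -0.56323611]]), 't': array([-118.04808884, -207.73767009, 1573.35585728])}
side {'vfov': 52.72120424999194, 'cx': 255.795234618206, 'cy': 187.42118220676193, 'R': array([[ 0.7788424 , -0.62720689, -0.00400482],
       [-0.3708432 , -0.4553312 , -0.80941264],
       [ 0.50584566,  0.63189004, -0.58722665]]), 't': array([-438.31706908,  284.60183658, 1106.39552241])}
wrist {'vfov': 66.50348481250147, 'cx': 256.9315149807582, 'cy': 185.7841433182134, 'R': array([[ 4.09834792e-01,  9.12159570e-01, -6.01613153e-04],
       [ 8.77579762e-01, -3.94117976e-01,  2.72992276e-01],
       [ 2.48775411e-01, -1.12409696e-01, -9.62016037e-01]]), 't': array([-624.33147404,  -33.98826279,  378.48118997])}
0.15
```

View pics/scene0.png

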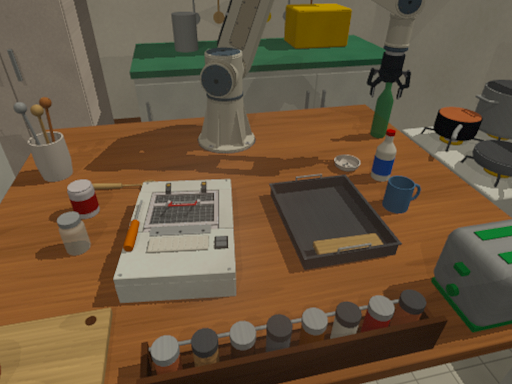

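View pics/side0.png

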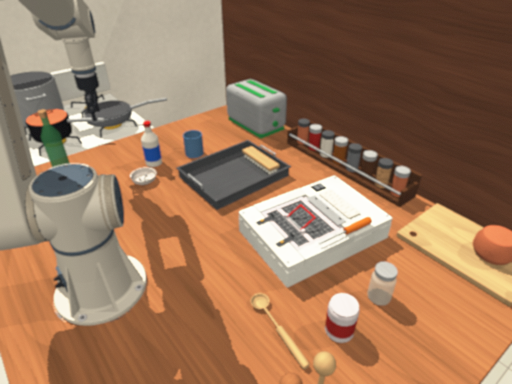

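View pics/wrist0.png

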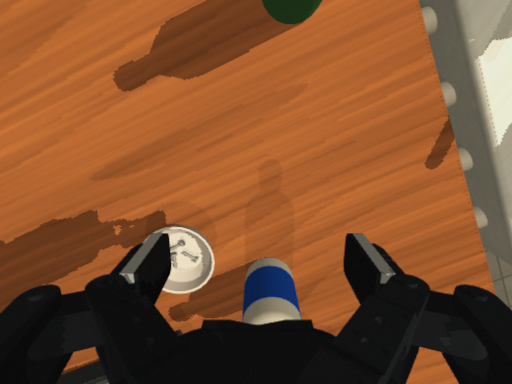

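```bash
cat > h.py <<'E'
from workcell import r, vision
import cv2, numpy as np
from scipy.spatial.transform import Rotation as Rot
from scipy.optimize import least_squares
def f(c): return 192/np.tan(np.radians(c['vfov'])/2)
def proj(c,X):
    X=np.atleast_2d(X); p=X@c['R'].T+c['t']; return p[:,:2]/p[:,2:]*f(c)+[c['cx'],c['cy']]
def back(c,uv,z):
    d=np.array([(uv[0]-c['cx'])/f(c),(uv[1]-c['cy'])/f(c),1.]); d=c['R'].T@d; o=-c['R'].T@c['t']
    return o+d*(z-o[2])/d[2]
def cap(n,fn):
    c=vision.calibration(n); im=vision.capture(n); cv2.imwrite(f"pics/{fn}.png",cv2.cvtColor(im,cv2.COLOR_RGB2BGR)); return c,im
def crop(fn,x0,y0,x1,y1,k,out):
    im=cv2.imread(f"pics/{fn}.png")[y0:y1,x0:x1]; cv2.imwrite(f"pics/{out}.png",cv2.resize(im,None,fx=k,fy=k,interpolation=cv2.INTER_CUBIC))
E
python3 - <<'E'
from h import *
crop("scene0",115,170,245,300,5,"s_hood")
crop("scene0",260,165,400,270,5,"s_tin")
crop("side0",230,170,400,285,4,"d_hood")
E
```

```text
(no output)
```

View pics/s_hood.png

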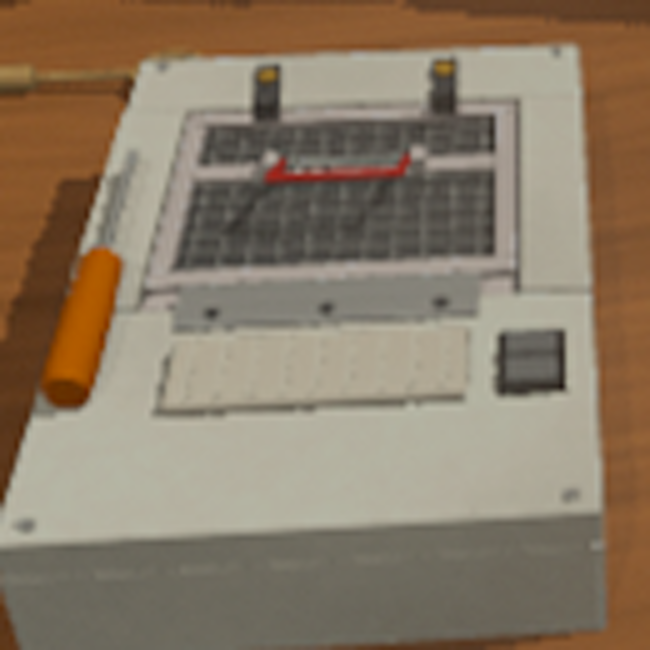

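View pics/d_hood.png

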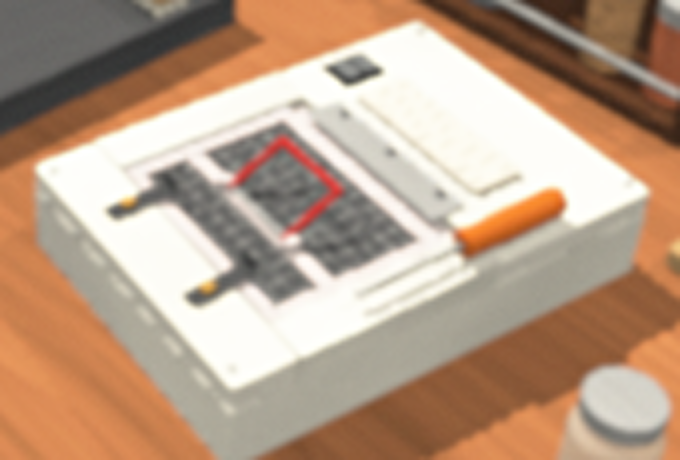

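View pics/s_tin.png

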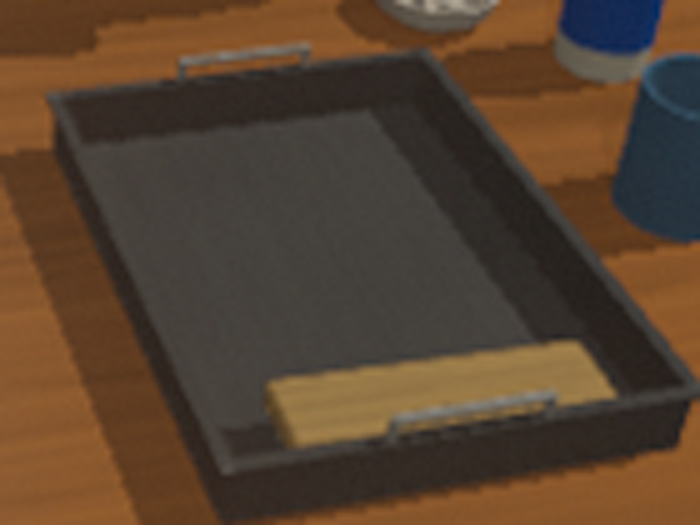

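```bash
python3 - <<'E'
from h import *
cs=vision.calibration("scene"); cd=vision.calibration("side")
S=[(144,181.6),(231,179),(236,273),(115.4,279.4)]
for p in S: print(back(cs,p,85).round(1))
D=[(239,212),(334.5,175.5),(392.5,217.5),(288,267)]
for p in D: print('side',back(cd,p,85).round(1))
T=[(270.4,184),(346,175.4),(399.6,243),(305.6,259)]
for p in T: print('tin',back(cs,p,46).round(1))
loc=lambda L,W,z:np.array([(-L/2,-W/2,z),(-L/2,W/2,z),(L/2,W/2,z),(L/2,-W/2,z)])
def place(v,P): return P@Rot.from_euler('z',v[2]).as_matrix().T+[v[0],v[1],0]
# hood: scene order: (-x,-y)? left in scene = -y ; top = near robot
hl=loc(400,280,85)
def res(v): 
    return np.r_[(proj(cs,place(v,hl))-S).ravel(),(proj(cd,place(v,hl[[1,2,3,0]]))-D).ravel()]
o=least_squares(res,[600,-200,0]); print('hood',o.x,o.fun.round(1))
tl=loc(360,280,46)
o=least_squares(lambda v:(proj(cs,place(v,tl))-T).ravel(),[600,200,0]); print('tin',o.x,o.fun.round(1))
for n in ["scene","side"]:
  vision.capture(n)
  for l in ["bail_bar","button_left_ear","button_right_ear","button_left","button_right","hood_lip","brush","tin","filter","hood"]:
    print(n,l,[(np.round(d['bbox'],1).tolist(),round(d['score'],2)) for d in vision.find_in(l,n)][:3])
E
```

```text
[ 415.3 -328.1   85. ]
[457.2 -53.9  85. ]
[ 850.7 -108.9   85. ]
[ 812. -379.   85.]
side [444.7 -61.3  85. ]
side [ 838.8 -114.    85. ]
side [ 802.8 -387.5   85. ]
side [ 407.6 -332.7   85. ]
tin [455.9  79.9  46. ]
tin [458.3 353.6  46. ]
tin [805.  350.5  46. ]
tin [807.7  80.1  46. ]
hood [ 6.29213296e+02 -2.18549960e+02 -1.35352366e-01] [-0.7 -0.5 -0.  -1.2  0.5 -1.6 -2.3 -0.8 -0.3 -2.  -0.1 -1.6  0.2 -1.3
  0.6 -1.3]
tin [ 6.28045382e+02  2.16936046e+02 -3.19888688e-03] [-1.3 -1.3 -0.2 -1.6  2.6  0.6 -1.4  0.2]
scene bail_bar [([168.8, 201.1, 199.9, 208.3], 0.58)]
scene button_left_ear [([382.9, 173.1, 423.4, 210.7], 0.21)]
scene button_right_ear [([165.0, 181.4, 169.6, 194.3], 0.49)]
scene button_left []
scene button_right [([165.7, 181.5, 168.8, 192.9], 0.53)]
scene hood_lip [([115.0, 180.5, 234.8, 305.1], 0.91), ([161.9, 181.9, 171.3, 193.1], 0.61)]
scene brush [([310.4, 234.6, 380.4, 254.2], 0.69)]
scene tin [([268.8, 177.3, 400.2, 274.6], 0.71)]
scene filter [([141.7, 192.1, 216.4, 232.7], 0.85)]
scene hood [([112.3, 178.0, 238.1, 301.7], 0.59)]
side bail_bar [([286.4, 205.7, 306.6, 228.1], 0.58)]
side button_left_ear []
side button_right_ear [([275.0, 230.6, 293.2, 247.8], 0.52)]
side button_left [([258.9, 218.8, 274.1, 222.0], 0.55)]
side button_right []
side hood_lip [([238.7, 177.4, 394.9, 289.0], 0.82)]
side brush [([240.1, 175.8, 387.6, 285.2], 0.66), ([244.8, 145.2, 279.3, 175.3], 0.58)]
side tin [([176.5, 143.4, 289.2, 209.4], 0.66), ([273.5, 234.4, 294.8, 247.7], 0.16)]
side filter [([261.5, 197.6, 345.1, 250.1], 0.69)]
side hood [([236.8, 179.1, 390.7, 284.8], 0.9)]
```

```bash
cat >> h.py <<'E'
def mv(pos,rpy,s=None):
    "dp (mm) and rotation vector (deg) in the present tool frame to reach pos,rpy"
    s=s or r.sense(); R0=Rot.from_euler('xyz',s['ee_rot']); R1=Rot.from_euler('xyz',rpy)
    return (R0.inv().apply(np.array(pos)-s['tool_pos'])).round(1),(R0.inv()*R1).as_rotvec(degrees=True).round(2)
E
python3 - <<'E'
from h import *
c=vision.calibration("wrist"); s=r.sense(); R0=Rot.from_euler('xyz',s['ee_rot'])
p=-c['R'].T@c['t']; print('cam in tool',R0.inv().apply(p-s['tool_pos']), 'axis',R0.inv().apply(c['R'][2]))
print(mv([560,-200,330],[np.pi,0,1.435]))
E
```

```text
cam in tool [  -0.16810586  -70.3200333  -142.39607964] axis [5.46633127e-04 2.73015870e-01 9.62009374e-01]
(array([-578.2,  592.8,  -98.7]), array([ -0.  ,   0.  , -16.39]))
```

Request:
{"op": "move_arm", "data": {"angular": [[0,0,0],[0,0,0],[0,0,-4],[0,0,-8],[0,0,-12],[0,0,-16.4],[0,0,-16.4],[0,0,-16.4],[0,0,-16.4],[0,0,-16.4],[0,0,-16.4],[0,0,-16.4]], "dp": [[-10,10,-35],[-40,40,-60],[-74,76,-80],[-108,111,-98],[-142,146,-98],[-176,181,-98],[-210,216,-98],[-244,250,-98],[-278,285,-98],[-312,320,-98],[-346,355,-98],[-380,390,-98]], "gripper": [60,30,0,0,0,0,0,0,0,0,0,0]}}

```text
time_s: 2.45
tool_pos: [456.5, 61.9, 329.7]
ee_rot: [3.141, -0.0, 1.435]
wrist_force: [0.8, 0.6, -0.1]
opening: 0.1
```

```bash
python3 - <<'E'
from h import *
print(r.sense()['time_s'],mv([530,-195,330],[np.pi,0,1.435]))
E
```

```text
2.45 (array([-244.6,  107.5,   -0.3]), array([ 0.06, -0.02,  0.02]))
```

Request:
{"op": "move_arm", "data": {"angular": [[0,0,0],[0,0,0],[0,0,0],[0,0,0],[0,0,0],[0,0,0],[0,0,0],[0,0,0]], "dp": [[-40,18,0],[-80,36,0],[-120,54,0],[-160,72,0],[-200,90,0],[-230,102,0],[-244,107,0],[-244,107,0]], "gripper": [0,0,0,0,0,0,0,0]}}

```text
time_s: 3.25
tool_pos: [529.2, -193.7, 329.0]
ee_rot: [-3.141, 0.0, 1.433]
wrist_force: [-0.6, 0.7, -0.2]
opening: 0.3
```

```bash
python3 - <<'E'
from h import *
import pickle
c,im=cap("wrist","w1"); pickle.dump(c,open("w1.pkl","wb"))
im=cv2.imread("pics/w1.png"); cv2.imwrite("pics/w1b.png",cv2.resize(im,(800,600),interpolation=cv2.INTER_CUBIC))
print(r.sense())
E
```

```text
{'time_s': 3.3, 'qpos': array([-3.51827653e-01,  1.76319363e-01,  1.65007610e+00,  4.13776963e-04,
        1.31596402e+00, -1.78580103e+00]), 'joint_vel': array([ 0.0276966 , -0.01535994,  0.01600316,  0.00713417,  0.00345337,
        0.00829645]), 'effort': array([ -1.52963229, -49.52613115, -37.72566676,  -0.19257168,
        -0.12216501,  -0.16022806]), 'tool_pos': array([ 528.92427292, -192.42460647,  329.02137965]), 'ee_rot': array([-3.14092887e+00, -5.54725517e-04,  1.43386873e+00]), 'wrist_force': array([ 0.32696107, -0.3777414 ,  1.14480764]), 'torque': array([ 0.02256307, -0.02058069, -0.0149199 ]), 'opening': 0.6412123336056593}
```

View pics/w1b.png

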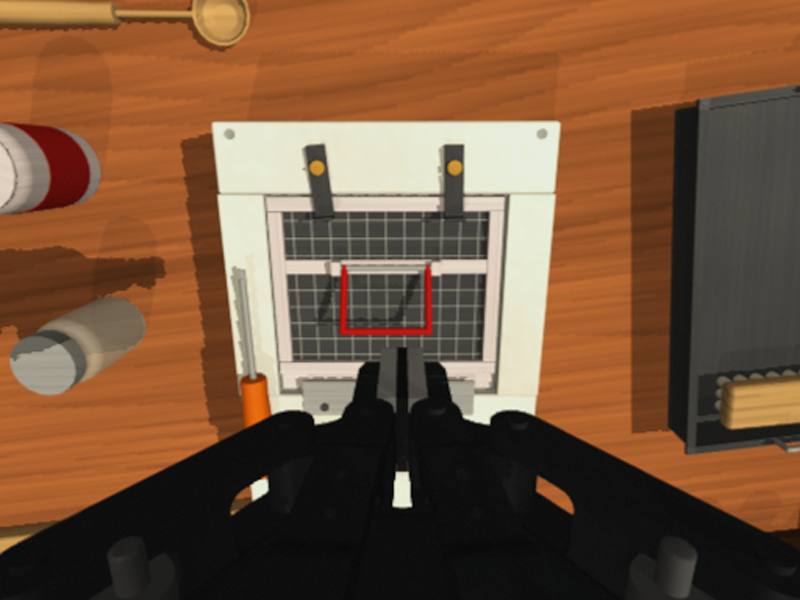

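```bash
python3 - <<'E'
from h import *
crop("w1",130,70,365,150,3,"w1c")
crop("w1",160,110,330,270,4,"w1d")
E
```

```text
(no output)
```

View pics/w1c.png

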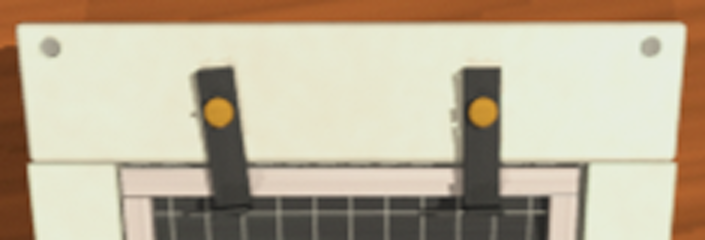

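View pics/w1d.png

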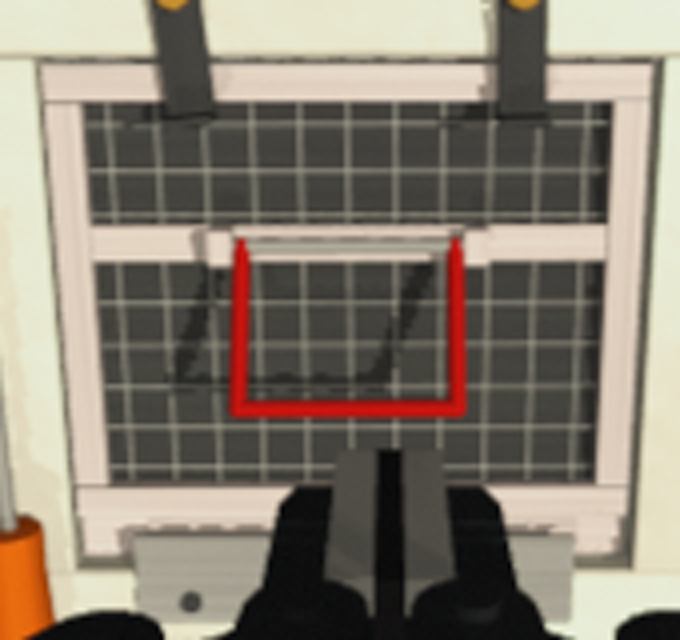

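```bash
python3 - <<'E'
from h import *
import pickle
c=pickle.load(open("w1.pkl","rb"))
g=lambda u,v,k,x0,y0:((u+.5)/k-.5+x0,(v+.5)/k-.5+y0)
C=lambda u,v:g(u,v,3,130,70); D=lambda u,v:g(u,v,4,160,110)
pts=[((-200,-140,85),C(19,24)),((-200,140,85),C(685,24)),((-164,-55,91),C(218,112)),((-164,55,91),C(483,112)),
((-142.5,-102.5,85),D(38,62)),((-142.5,102.5,85),D(658,62)),((42.5,102.5,85),D(635,567)),((42.5,-102.5,85),D(78,567))]
P=np.array([p for p,_ in pts],float);U=np.array([u for _,u in pts])
def place(v,P): return P@Rot.from_euler('z',v[2]).as_matrix().T+[v[0],v[1],0]
o=least_squares(lambda v:(proj(c,place(v,P))-U).ravel(),[629,-218,-.135],loss='soft_l1')
print(o.x,o.fun.reshape(-1,2).round(2))
v=o.x
# bail
B=np.array([D(240,408),D(456,408)]) # wire centres of arms at bar
def bl(q):
    a,y=q; X=np.array([[-80+55*np.cos(a),y-36,86+55*np.sin(a)],[-80+55*np.cos(a),y+36,86+55*np.sin(a)]]);return (proj(c,place(v,X))-B).ravel()
for a0 in (.4,.8):
  q=least_squares(bl,[a0,0]); print('bail',q.x,q.fun.round(2))
a=q.x[0]; print('bar world',place(v,np.array([[-80+55*np.cos(a),q.x[1],86+55*np.sin(a)]])))
# buttons: strip tail end mid & nose
for nm,piv,tail,nose in (("R",(-164,-55,90),C(213,71),C(232,206)),("L",(-164,55,90),C(481,69),C(481,207))):
    Rz=Rot.from_euler('z',-v[2]).as_matrix()
    t=Rz@(back(c,tail,90)-[v[0],v[1],0]); n=Rz@(back(c,nose,90)-[v[0],v[1],0])
    print(nm,t.round(1),n.round(1),np.arctan2(n[1]-t[1],n[0]-t[0]), np.arctan2(n[1]-piv[1],n[0]-piv[0]))
pickle.dump(v,open("hood.pkl","wb"))
E
```

```text
[ 6.25918896e+02 -2.19339981e+02 -1.36219264e-01] [[-2.27 -0.16]
 [ 1.36 -0.61]
 [ 0.58  0.47]
 [-0.1   0.29]
 [-1.23 -0.46]
 [ 2.12 -0.79]
 [-0.02  1.49]
 [-0.52  1.82]]
bail [ 0.5499619  -0.88201452] [-0.72  0.42  0.72  0.29]
bail [ 0.54996462 -0.88201179] [-0.72  0.42  0.72  0.29]
bar world [[ 592.99570211 -215.71751926  114.74613852]]
R [-181.   -57.1   90. ] [-125.4  -51.9   90. ] 0.09283753952393131 0.08007557903617084
L [-181.5   53.9   90. ] [-124.7   55.5   90. ] 0.028847359930527297 0.013409887766062946
```

```bash
cat >> h.py <<'E'
HV=np.array([627.,-219.2,-0.1362])
def H(x,y,z): return np.array([x,y,0])@Rot.from_euler('z',HV[2]).as_matrix().T+[HV[0],HV[1],z]
def btn(side,phi,t,z):
    p=np.array([-164,55*side])+Rot.from_euler('z',phi).as_matrix()[:2,:2]@[40.5,t]
    return H(p[0],p[1],z),[np.pi,0,HV[2]+np.pi/2+phi]
E
python3 - <<'E'
from h import *
s=r.sense(); print(s['tool_pos'],s['ee_rot'])
for a in [(1,0,33,115),(1,0,33,94)]: print(mv(*btn(*a),s))
E
```

```text
[ 528.92427292 -192.42460647  329.02137965] [-3.14092887e+00 -5.54725517e-04  1.43386873e+00]
(array([ 74.7, -22.6, 214.1]), array([-0.04, -0.03, -0.04]))
(array([ 74.6, -22.6, 235.1]), array([-0.04, -0.03, -0.04]))
```

Request:
{"op": "move_arm", "data": {"angular": [[0,0,0],[0,0,0],[0,0,0],[0,0,0],[0,0,0],[0,0,0],[0,0,0],[0,0,0],[0,0,0]], "dp": [[16,-5,40],[32,-10,80],[48,-15,120],[64,-20,160],[74,-22.5,190],[74,-22.5,215],[74,-22.5,225],[74,-22.5,234],[74,-22.5,234]], "gripper": [0,0,0,0,0,0,0,0,0]}}

```text
time_s: 4.2
tool_pos: [516.8, -115.6, 95.2]
ee_rot: [-3.141, -0.0, 1.436]
wrist_force: [-0.3, -0.4, -0.6]
opening: -0.3
```

```bash
python3 - <<'E'
from h import *
cap("wrist","w2"); 
im=cv2.imread("pics/w2.png"); cv2.imwrite("pics/w2b.png",cv2.resize(im,(800,600),interpolation=cv2.INTER_CUBIC))
s=r.sense(); print(s['time_s'],s['tool_pos'],s['ee_rot'],s['wrist_force'])
for k in range(0,12):
    phi=-1.5*k/11; print(k,round(phi,2),*mv(*btn(1,phi,21,94),s))
E
```

```text
4.25 [ 517.22588501 -115.87486018   95.84217285] [ 3.14100974e+00 -1.73403120e-07  1.43535522e+00] [-0.31668839  0.16488317 -0.60713479]
0 -0.0 [-11.5  -0.7   1.8] [ 0.03 -0.    0.04]
1 -0.14 [-17.2   1.8   1.8] [ 0.03 -0.    7.86]
2 -0.27 [-23.2   3.4   1.8] [ 0.03 -0.   15.67]
3 -0.41 [-29.3   4.3   1.8] [ 3.000e-02 -1.000e-02  2.348e+01]
4 -0.55 [-35.5   4.3   1.8] [ 3.00e-02 -1.00e-02  3.13e+01]
5 -0.68 [-41.7   3.4   1.8] [ 3.000e-02 -1.000e-02  3.911e+01]
6 -0.82 [-47.7   1.8   1.8] [ 3.000e-02 -1.000e-02  4.692e+01]
7 -0.95 [-53.4  -0.7   1.8] [ 3.000e-02 -2.000e-02  5.473e+01]
8 -1.09 [-58.7  -3.9   1.8] [ 3.000e-02 -2.000e-02  6.255e+01]
9 -1.23 [-63.5  -7.8   1.8] [ 3.000e-02 -2.000e-02  7.036e+01]
10 -1.36 [-67.8 -12.4   1.8] [ 3.000e-02 -2.000e-02  7.817e+01]
11 -1.5 [-71.4 -17.5   1.8] [ 3.000e-02 -3.000e-02  8.599e+01]
```

View pics/w2b.png

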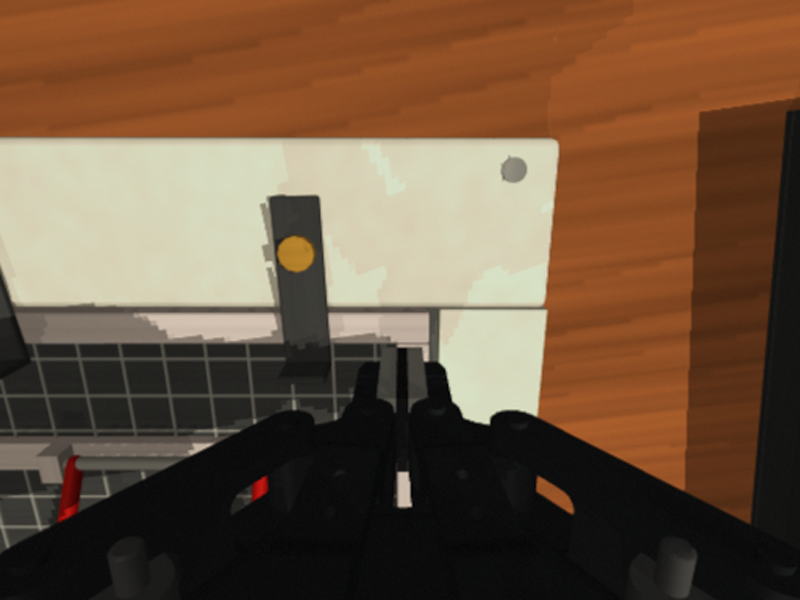

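Request:
{"op": "move_arm", "data": {"angular": [[0,0,0],[0,0,8],[0,0,16],[0,0,23.5],[0,0,31],[0,0,39],[0,0,47],[0,0,55],[0,0,62.5],[0,0,70],[0,0,78],[0,0,86]], "dp": [[-10,-0.5,1],[-17,2,2],[-23,3.5,2],[-29.5,4.5,2],[-35.5,4.5,2],[-41.5,3.5,2],[-47.5,2,2],[-53.5,-0.5,2],[-58.5,-4,2],[-63.5,-8,2],[-68,-12.5,2],[-71.5,-17.5,2]], "gripper": [0,0,0,0,0,0,0,0,0,0,0,0]}}

```text
time_s: 5.45
tool_pos: [491.9, -186.1, 95.2]
ee_rot: [3.14, -0.005, -0.072]
wrist_force: [3.8, 0.4, 4.4]
opening: 0.0
```

```bash
python3 - <<'E'
from h import *
cap("wrist","w3"); 
im=cv2.imread("pics/w3.png"); cv2.imwrite("pics/w3b.png",cv2.resize(im,(800,600),interpolation=cv2.INTER_CUBIC))
s=r.sense(); print(s['time_s'],s['tool_pos'],s['ee_rot'],s['wrist_force'])
print(mv(*btn(1,-1.5,21,94),s))
E
```

```text
5.5 [ 491.02103933 -186.28025355   95.15508523] [ 3.14027245 -0.00455873 -0.0805114 ] [ 2.45273036 -0.93870788  5.59434039]
(array([-0.9, -2. ,  1.1]), array([ 0.08, -0.26, -0.87]))
```

View pics/w3b.png

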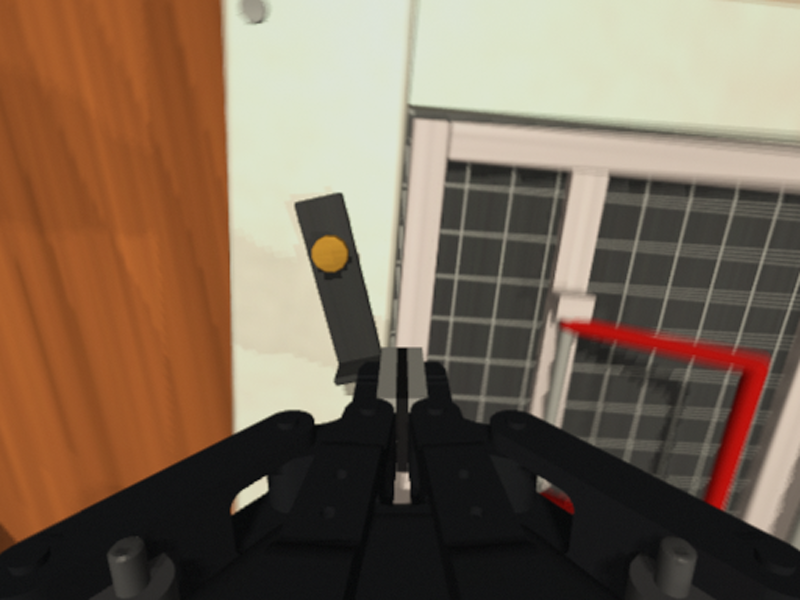

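Request:
{"op": "move_arm", "data": {"angular": [[0,0,0],[0,0,0],[0,0,4],[0,0,6],[0,0,6]], "dp": [[-3,-0.5,0],[-6,-1,0],[-9,-2,0],[-10,-2.5,0],[-10,-2.5,0]], "gripper": [0,0,0,0,0]}}

```text
time_s: 6.0
tool_pos: [482.5, -183.6, 95.2]
ee_rot: [3.139, -0.006, -0.168]
wrist_force: [3.3, -6.0, 5.2]
opening: 0.0
```

```bash
python3 - <<'E'
from h import *
cap("wrist","w4"); 
im=cv2.imread("pics/w4.png"); cv2.imwrite("pics/w4b.png",cv2.resize(im,(800,600),interpolation=cv2.INTER_CUBIC))
s=r.sense(); print(s['time_s'],s['tool_pos'],s['ee_rot'],s['wrist_force'])
print(mv(H(-124,0,150),[np.pi,0,HV[2]+np.pi/2],s))
E
```

```text
6.05 [ 482.52058985 -183.56477953   95.22566304] [ 3.13918906 -0.00599585 -0.16720335] [ 1.58864896 -5.56398618  5.85705962]
(array([ 24.8,  15.1, -54.6]), array([  0.38,  -0.16, -91.78]))
```

View pics/w4b.png

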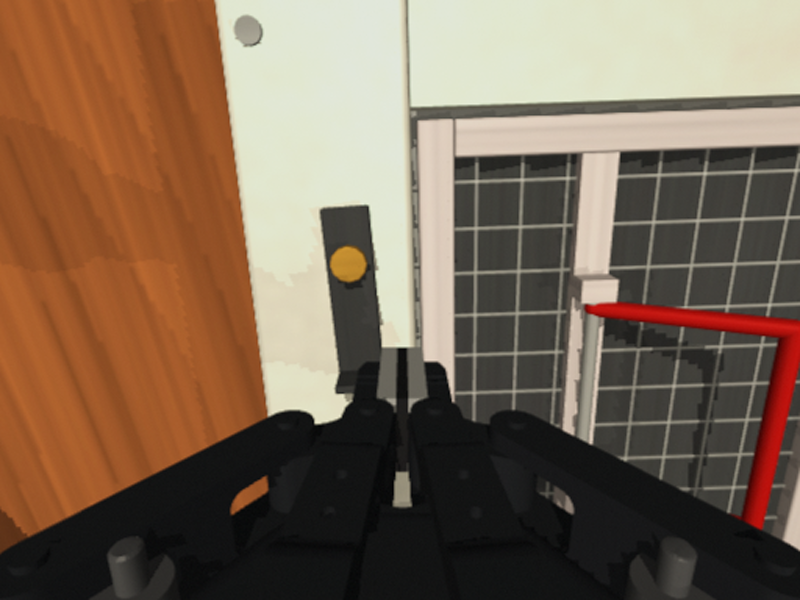

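```bash
python3 - <<'E'
from h import *
s=r.sense()
print(mv(*btn(-1,0,36,130),s),mv(*btn(-1,0,36,94),s))
E
```

```text
(array([ 25.8,  34. , -34.5]), array([  0.38,  -0.16, -91.78])) (array([25.5, 33.9,  1.5]), array([  0.38,  -0.16, -91.78]))
```

Request:
{"op": "move_arm", "data": {"angular": [[0,0,0],[0,0,-8],[0,0,-16],[0,0,-24.5],[0,0,-33],[0,0,-41.5],[0,0,-50],[0,0,-58.5],[0,0,-67],[0,0,-75.5],[0,0,-84],[0,0,-91.8]], "dp": [[8,0,0],[16,0,-15],[24,8,-34],[26,20,-34],[26,34,-34],[26,34,-34],[26,34,-34],[26,34,-34],[26,34,-34],[26,34,-34],[26,34,-34],[26,34,-20]], "gripper": [0,0,0,0,0,0,0,0,0,0,0,0]}}

```text
time_s: 7.25
tool_pos: [501.1, -220.5, 115.2]
ee_rot: [3.138, 0.001, 1.441]
wrist_force: [-0.5, 0.2, -0.9]
opening: 0.1
```

```bash
python3 - <<'E'
from h import *
s=r.sense(); print(s['time_s'],s['tool_pos'],s['ee_rot'],s['wrist_force'])
print(mv(*btn(-1,0,36,94),s))
for k in range(0,13):
    phi=-1.6*k/12; print(k,round(phi,2),*mv(*btn(-1,phi,18,94),s))
E
```

```text
7.25 [ 501.13768999 -220.46366726  115.21003701] [3.13797728e+00 1.27409112e-03 1.44090405e+00] [-0.5422414   0.23909887 -0.91760423]
(array([-0.6,  0.9, 21.2]), array([0.21, 0.07, 0.36]))
0 -0.0 [-18.6   0.8  21.2] [0.21 0.07 0.36]
1 -0.13 [-24.2   2.8  21.3] [0.21 0.06 8.  ]
2 -0.27 [-30.    4.1  21.3] [ 0.22  0.04 15.64]
3 -0.4 [-35.9   4.5  21.3] [ 0.22  0.03 23.28]
4 -0.53 [-41.7   4.2  21.3] [2.200e-01 2.000e-02 3.092e+01]
5 -0.67 [-47.6   3.1  21.3] [ 0.22  0.   38.56]
6 -0.8 [-53.2   1.2  21.3] [ 2.30e-01 -1.00e-02  4.62e+01]
7 -0.93 [-58.5  -1.4  21.3] [ 2.300e-01 -3.000e-02  5.384e+01]
8 -1.07 [-63.4  -4.6  21.3] [ 2.300e-01 -5.000e-02  6.148e+01]
9 -1.2 [-67.8  -8.5  21.3] [ 2.300e-01 -6.000e-02  6.912e+01]
10 -1.33 [-71.7 -13.   21.3] [ 0.22 -0.08 76.76]
11 -1.47 [-74.9 -17.9  21.2] [ 0.22 -0.09 84.4 ]
12 -1.6 [-77.5 -23.2  21.2] [ 0.22 -0.11 92.03]
```

Request:
{"op": "move_arm", "data": {"angular": [[0,0,0],[0,0,0],[0,0,8],[0,0,15.5],[0,0,23],[0,0,31],[0,0,38.5],[0,0,46],[0,0,54],[0,0,61.5],[0,0,69],[0,0,77]], "dp": [[0,1,20],[-14,1,21.5],[-24,3,21.5],[-30,4,21.5],[-36,4.5,21.5],[-42,4,21.5],[-47.5,3,21.5],[-53,1,21.5],[-58.5,-1.5,21.5],[-63.5,-4.5,21.5],[-68,-8.5,21.5],[-72,-13,21.5]], "gripper": [0,0,0,0,0,0,0,0,0,0,0,0]}}

```text
time_s: 8.45
tool_pos: [477.8, -290.4, 93.2]
ee_rot: [3.141, -0.002, 0.083]
wrist_force: [3.5, 2.1, -0.4]
opening: 0.1
```

```bash
python3 - <<'E'
from h import *
s=r.sense(); print(s['time_s'],s['tool_pos'],s['ee_rot'],s['wrist_force'])
for phi in (-1.4,-1.5,-1.6,-1.7): print(mv(*btn(-1,phi,18,94),s))
E
```

```text
8.45 [ 477.79307658 -290.39601852   93.16576976] [ 3.14050403e+00 -2.33257351e-03  8.32127335e-02] [ 3.5178354   2.13499747 -0.37173461]
(array([-1.4,  0.8, -0.8]), array([ 0.06, -0.14,  2.79]))
(array([-5.6,  2.2, -0.8]), array([ 0.05, -0.14,  8.52]))
(array([-9.9,  3.1, -0.9]), array([ 0.05, -0.14, 14.24]))
(array([-14.3,   3.7,  -0.9]), array([ 0.04, -0.14, 19.97]))
```

Request:
{"op": "move_arm", "data": {"angular": [[0,0,6],[0,0,11],[0,0,14],[0,0,14],[0,0,14]], "dp": [[-4,2,-1],[-8,3,-1],[-10.5,3,-1],[-10.5,3,-1],[-10.5,3,-1]], "gripper": [0,0,0,0,0]}}

```text
time_s: 8.95
tool_pos: [467.5, -294.1, 93.9]
ee_rot: [3.14, -0.002, -0.154]
wrist_force: [2.0, -1.3, 2.5]
opening: -0.1
```

```bash
python3 - <<'E'
from h import *
cap("wrist","w5"); 
im=cv2.imread("pics/w5.png"); cv2.imwrite("pics/w5b.png",cv2.resize(im,(800,600),interpolation=cv2.INTER_CUBIC))
s=r.sense(); print(s['time_s'],s['tool_pos'],s['ee_rot'],s['wrist_force'])
E
```

```text
9.0 [ 467.55546963 -293.9257993    93.70948949] [ 3.14041594e+00 -1.93257483e-03 -1.54702001e-01] [ 2.88878395 -2.13726597  2.91146603]
```

View pics/w5b.png

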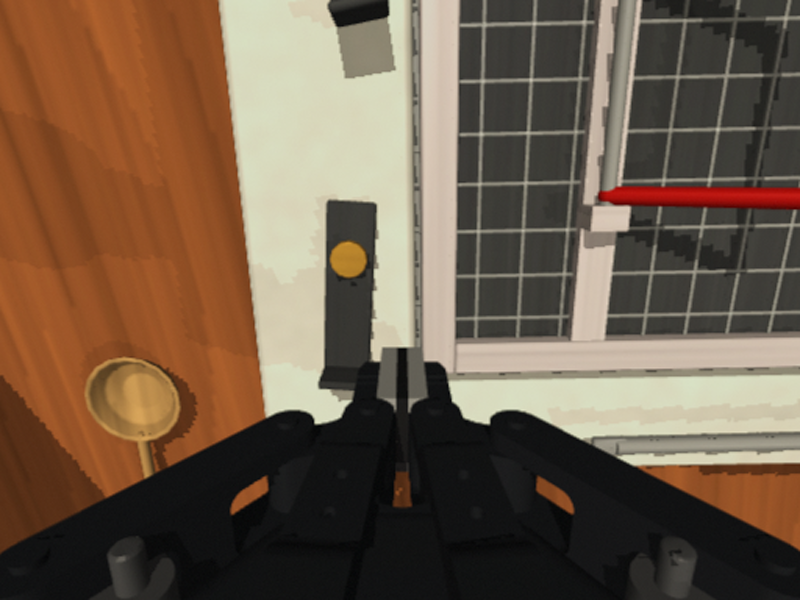

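```bash
python3 - <<'E'
from h import *
s=r.sense()
print(mv(H(-33,-1,170),[np.pi,0,HV[2]],s))
E
```

```text
(array([113.2, -96.7, -76.2]), array([ 0.07, -0.11, -1.06]))
```

Request:
{"op": "move_arm", "data": {"angular": [[0,0,0],[0,0,0],[0,0,-1],[0,0,-1],[0,0,-1],[0,0,-1],[0,0,-1]], "dp": [[8,0,-5],[18,0,-40],[45,-20,-76],[75,-55,-76],[105,-90,-76],[113,-97,-76],[113,-97,-76]], "gripper": [0,0,0,45,45,45,45]}}

```text
time_s: 9.7
tool_pos: [594.5, -213.1, 168.5]
ee_rot: [-3.141, 0.001, -0.136]
wrist_force: [-0.6, -0.9, 0.2]
opening: 45.1
```

```bash
python3 - <<'E'
from h import *
import pickle
c,_=cap("wrist","w6"); pickle.dump(c,open("w6.pkl","wb"))
cs,_=cap("scene","s6"); cd,_=cap("side","d6")
im=cv2.imread("pics/w6.png"); cv2.imwrite("pics/w6b.png",cv2.resize(im,(800,600),interpolation=cv2.INTER_CUBIC))
crop("s6",130,175,245,235,6,"s6c"); crop("d6",235,180,345,260,6,"d6c")
s=r.sense(); print(s['time_s'],s['tool_pos'],s['ee_rot'],s['opening'])
E
```

```text
9.85 [ 592.24459044 -215.04642967  168.34400709] [ 3.14155432e+00  1.89442265e-03 -1.39134759e-01] 44.76181992092652
```

View pics/w6b.png

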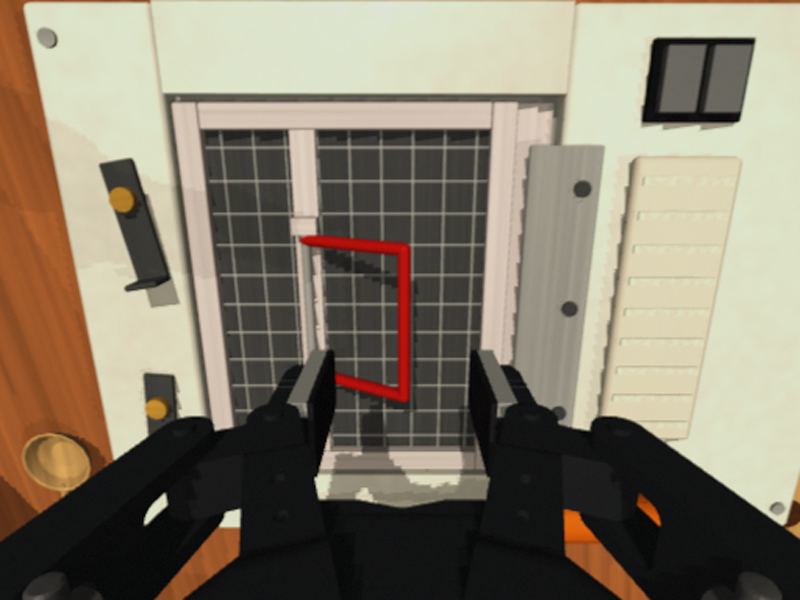

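View pics/d6c.png

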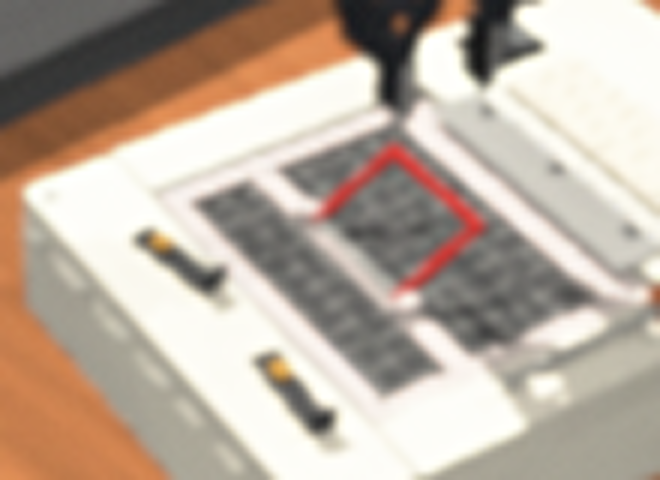

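View pics/s6c.png

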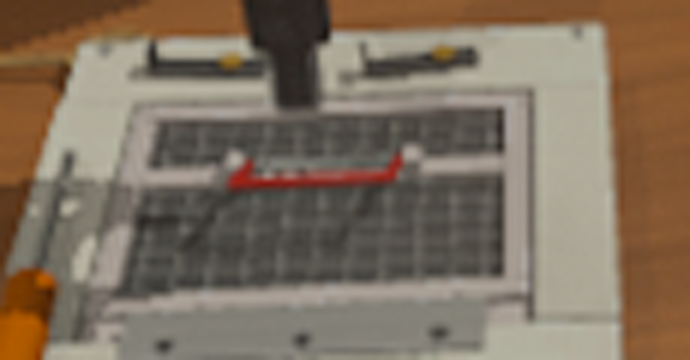

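```bash
cat > fit.py <<'E'
E
python3 - <<'E'
from h import *
import pickle
c=pickle.load(open("w6.pkl","rb"))
k=1.5625; g=lambda u,v:np.array([(u+.5)/k-.5,(v+.5)/k-.5])
# hood refit with this picture: near-left corner out; use opening corners, pivots
pts=[((-164,55,91),g(122,200)),((-164,-55,91),g(157,409)),((-142.5,102.5,85),g(167,98)),((42.5,102.5,85),g(566,95)),((-200,140,85),g(25,2))]
P=np.array([p for p,_ in pts],float);U=np.array([u for _,u in pts])
pl=lambda v,P: P@Rot.from_euler('z',v[2]).as_matrix().T+[v[0],v[1],0]
o=least_squares(lambda v:(proj(c,pl(v,P))-U).ravel(),HV); print(o.x,o.fun.reshape(-1,2).round(1))
v=o.x
B=np.array([g(402,250),g(405,397),g(306,240)])
def bl(q):
    a,y=q; X=np.array([[-80+55*np.cos(a),y+36,86+55*np.sin(a)],[-80+55*np.cos(a),y-36,86+55*np.sin(a)],[-80,y+36,86]]);return (proj(c,pl(v,X))-B).ravel()
q=least_squares(bl,[.55,0]); print('bail',q.x,q.fun.round(1)); a=q.x[0]
for vv in (v,HV): print(pl(vv,np.array([[-80+55*np.cos(a),q.x[1],86+55*np.sin(a)]])))
Rz=Rot.from_euler('z',-v[2]).as_matrix()
t,n=[Rz@(back(c,g(*p),90)-[v[0],v[1],0]) for p in ((118,162),(150,283))]
print('left',t,n,np.arctan2(n[1]-t[1],n[0]-t[0]))
s=r.sense()
print(s['tool_pos'],mv(pl(v,np.array([[-80+55*np.cos(a),q.x[1],86+55*np.sin(a)-12]]))[0],[np.pi,0,v[2]],s))
E
```

```text
[ 6.25403779e+02 -2.22310865e+02 -1.42098794e-01] [[ 2.7  0.9]
 [ 1.  -0.5]
 [-1.8 -1.7]
 [ 1.2  1.8]
 [-2.7 -0.1]]
bail [0.5126794  0.60326091] [ 1.4  0.1 -1.2  0.3  0.9 -0.5]
[[ 593.74129465 -217.17173188  112.97826602]]
[[ 595.30775225 -214.24772555  112.97826602]]
left [-165.53657798   72.97226478   90.        ] [-159.05184806   14.72134008   90.        ] -1.4599287504397427
[ 592.24459044 -215.04642967  168.34400709] (array([ 1.9,  1.9, 67.4]), array([0.  , 0.11, 0.17]))
```

Request:
{"op": "move_arm", "data": {"angular": [[0,0,0],[0,0,0],[0,0,0],[0,0,0],[0,0,0],[0,0,0],[0,0,0],[0,0,0],[0,0,0]], "dp": [[1,1,30],[2,2,55],[2,2,68],[2,2,69],[2,2,69],[2,2,69],[2,2,69],[2,2,69],[2,2,69]], "gripper": [45,45,45,25,0,0,0,0,0], "newtons": 20}}

```text
time_s: 10.75
tool_pos: [596.0, -217.1, 100.6]
ee_rot: [3.141, -0.002, -0.139]
wrist_force: [1.1, -1.7, 1.3]
opening: 4.9
```

```bash
python3 - <<'E'
from h import *
c,_=cap("wrist","w7");
im=cv2.imread("pics/w7.png"); cv2.imwrite("pics/w7b.png",cv2.resize(im,(800,600),interpolation=cv2.INTER_CUBIC))
s=r.sense(); print(s['time_s'],s['tool_pos'],s['ee_rot'],s['opening'],s['wrist_force'])
E
```

```text
10.8 [ 596.04044212 -217.05242576  100.5280081 ] [ 3.14105004e+00 -1.82172585e-03 -1.38972840e-01] 4.803769737772048 [ 0.83548217 -1.84002908  1.5920059 ]
```

View pics/w7b.png

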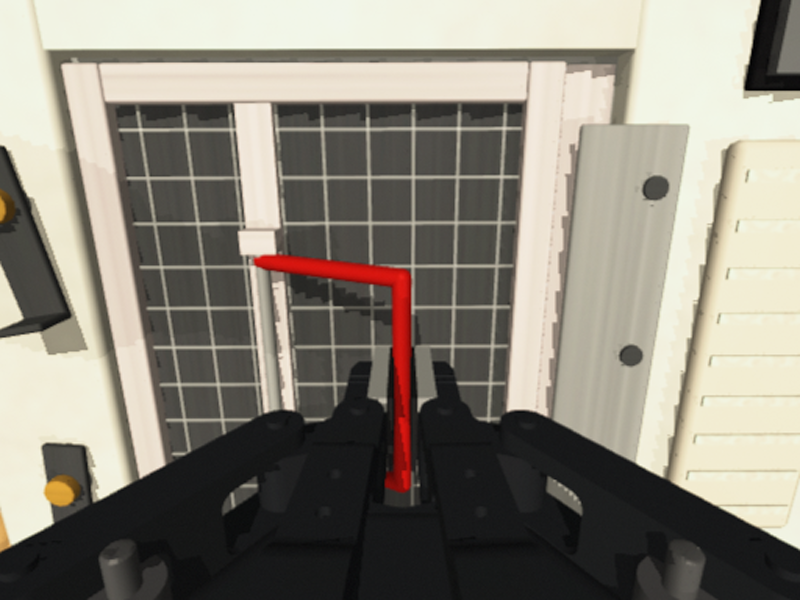

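Request:
{"op": "move_arm", "data": {"angular": [[0,0,0],[0,0,0],[0,0,0],[0,0,0],[0,0,0],[0,0,0],[0,0,0],[0,0,0]], "dp": [[-3.5,0,-5.5],[-7,0,-11],[-12,0,-16],[-17,0,-20],[-22.5,0,-23.5],[-28.5,0,-26.5],[-34.5,0,-28.5],[-41,0,-30]], "gripper": [0,0,0,0,0,0,0,0], "newtons": 20}}

```text
time_s: 11.6
tool_pos: [555.2, -211.1, 130.8]
ee_rot: [3.141, -0.002, -0.139]
wrist_force: [2.4, 2.0, 0.5]
opening: 4.8
```

```bash
python3 - <<'E'
from h import *
c,_=cap("wrist","w8"); cap("side","d8")
im=cv2.imread("pics/w8.png"); cv2.imwrite("pics/w8b.png",cv2.resize(im,(800,600),interpolation=cv2.INTER_CUBIC))
crop("d8",235,160,345,260,6,"d8c")
s=r.sense(); print(s['time_s'],s['tool_pos'],s['ee_rot'],s['opening'],s['wrist_force'])
E
```

```text
11.7 [ 554.43011925 -211.03613011  130.79096382] [ 3.14143104e+00 -1.13444416e-03 -1.39192045e-01] 4.763617330827644 [1.46462699 1.23919998 6.18545424]
```

View pics/w8b.png

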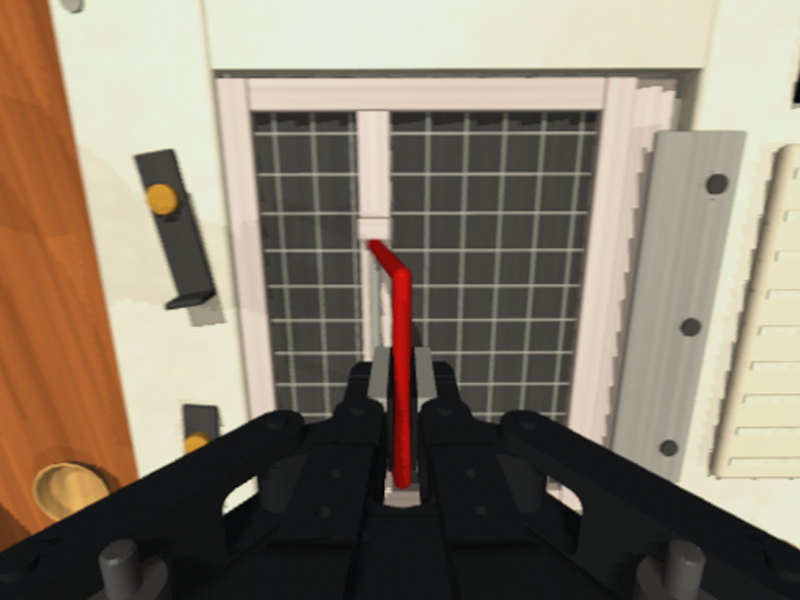

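View pics/d8c.png

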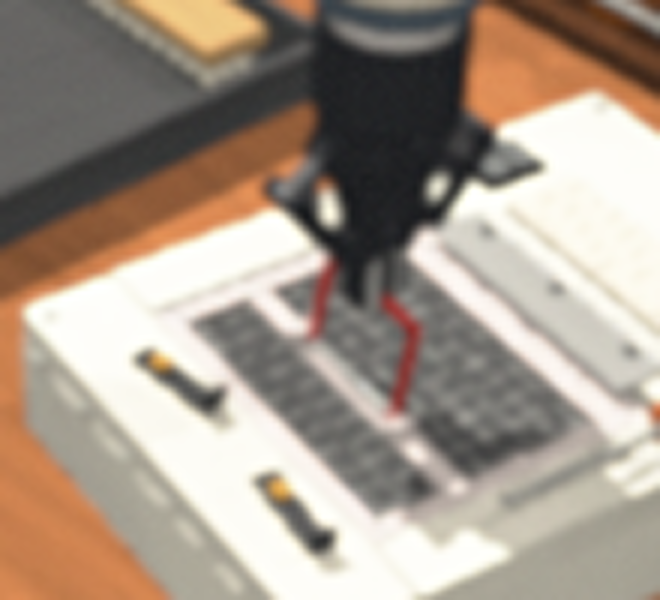

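Request:
{"op": "move_arm", "data": {"angular": [[0,0,0],[0,0,0],[0,0,0],[0,0,0],[0,0,0]], "dp": [[-6.5,0,-0.5],[-13,0,-0.5],[-19.5,0,0.5],[-26,0,2.5],[-26,0,2.5]], "gripper": [0,0,0,0,0], "newtons": 20}}

```text
time_s: 12.2
tool_pos: [527.1, -207.2, 127.2]
ee_rot: [-3.142, 0.002, -0.139]
wrist_force: [-2.1, 0.6, 6.5]
opening: 5.0
```

Request:
{"op": "move_arm", "data": {"angular": [[0,0,0],[0,0,0],[0,0,0]], "dp": [[0,0,0],[0,0,0],[0,0,0]], "gripper": [0,0,0], "newtons": 110}}

```text
time_s: 12.5
tool_pos: [527.4, -207.3, 127.4]
ee_rot: [-3.142, 0.003, -0.139]
wrist_force: [-4.3, 0.7, 9.9]
opening: 1.8
```

```bash
python3 - <<'E'
from h import *
c,_=cap("wrist","w9"); cap("side","d9")
im=cv2.imread("pics/w9.png"); cv2.imwrite("pics/w9b.png",cv2.resize(im,(800,600),interpolation=cv2.INTER_CUBIC))
s=r.sense(); print(s['time_s'],s['tool_pos'],s['ee_rot'],s['opening'],s['wrist_force'])
E
```

```text
12.6 [ 527.39847594 -207.26237616  127.45573591] [-3.14151693e+00  2.63052661e-03 -1.38971092e-01] 1.9410477572891063 [-3.07349759  1.81395076 10.24319827]
```

View pics/w9b.png

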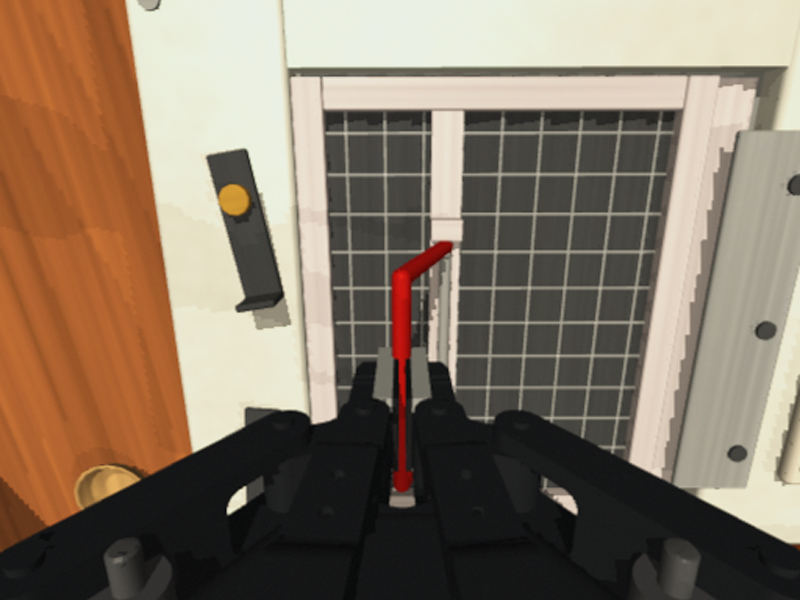

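Request:
{"op": "move_arm", "data": {"angular": [[0,0,0],[0,0,0],[0,0,0],[0,0,0],[0,0,0],[0,0,0]], "dp": [[0,0,-4],[0,0,-9],[0,0,-14],[0,0,-19],[0,0,-24],[0,0,-24]], "gripper": [0,0,0,0,0,0], "newtons": 110}}

```text
time_s: 13.2
tool_pos: [529.2, -207.5, 152.1]
ee_rot: [3.141, -0.001, -0.139]
wrist_force: [-0.9, 1.3, -2.4]
opening: 2.0
```

```bash
python3 - <<'E'
from h import *
c,_=cap("wrist","w10"); cap("side","d10"); cap("scene","s10")
im=cv2.imread("pics/w10.png"); cv2.imwrite("pics/w10b.png",cv2.resize(im,(640,480),interpolation=cv2.INTER_CUBIC))
crop("d10",235,160,345,260,6,"d10c")
s=r.sense(); print(s['time_s'],s['tool_pos'],s['ee_rot'],s['opening'],s['wrist_force'],s['torque'])
E
```

```text
13.35 [ 528.89123387 -207.44965373  151.29973005] [ 3.14147640e+00 -4.36119747e-05 -1.39032841e-01] 1.7029303173785257 [-0.02298079  0.1221543  -3.45167987] [-0.06832789  0.00376181  0.01396787]
```

View pics/w10b.png

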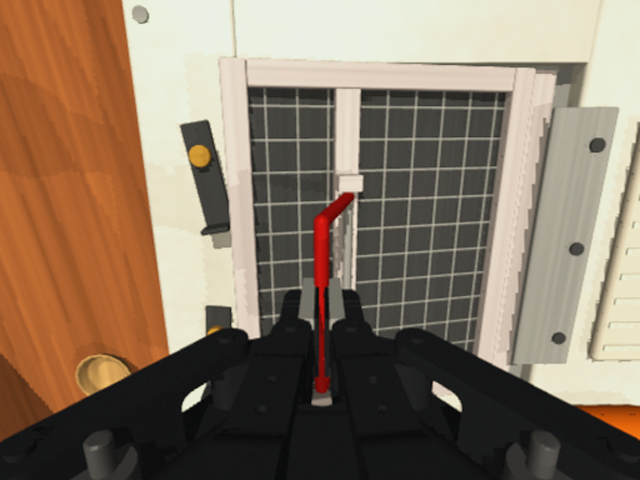

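View pics/d10c.png

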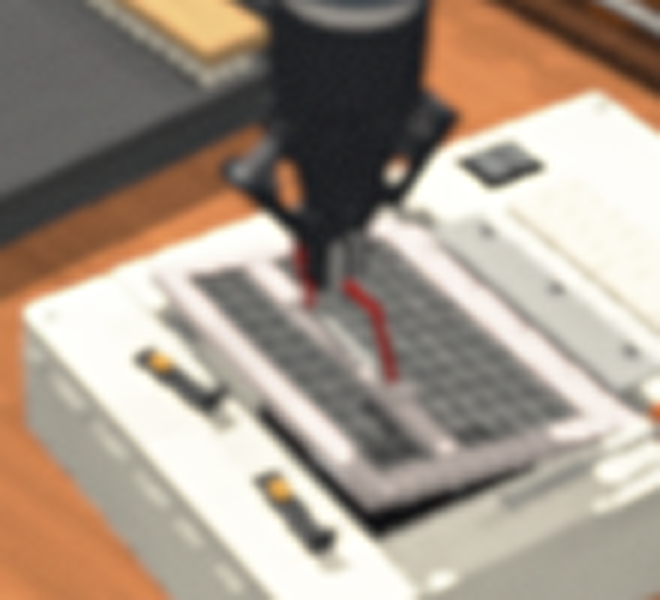

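Request:
{"op": "move_arm", "data": {"angular": [[0,0,0],[0,0,0],[0,0,0],[0,0,0],[0,0,0],[0,0,0]], "dp": [[-4,0,0],[-9,0,0],[-14,0,-1],[-19,0,-2],[-24,0,-3],[-26,0,-3]], "gripper": [0,0,0,0,0,0], "newtons": 110}}

```text
time_s: 13.95
tool_pos: [502.6, -203.7, 154.4]
ee_rot: [3.142, 0.0, -0.139]
wrist_force: [0.8, -0.5, -2.9]
opening: 2.2
```

```bash
python3 - <<'E'
from h import *
c,_=cap("wrist","w11"); cap("side","d11"); cap("scene","s11")
im=cv2.imread("pics/w11.png"); cv2.imwrite("pics/w11b.png",cv2.resize(im,(640,480),interpolation=cv2.INTER_CUBIC))
crop("s11",110,165,245,265,5,"s11c")
s=r.sense(); print(s['time_s'],s['tool_pos'],s['ee_rot'],s['opening'],s['wrist_force'],s['torque'])
E
```

```text
14.1 [ 503.08082981 -203.84570495  154.40953359] [ 3.14155357e+00 -6.83629925e-05 -1.39174440e-01] 1.7680198222111547 [ 0.56003009  1.15957107 -3.38614141] [ 0.08081079  0.11422784 -0.01220776]
```

View pics/w11b.png

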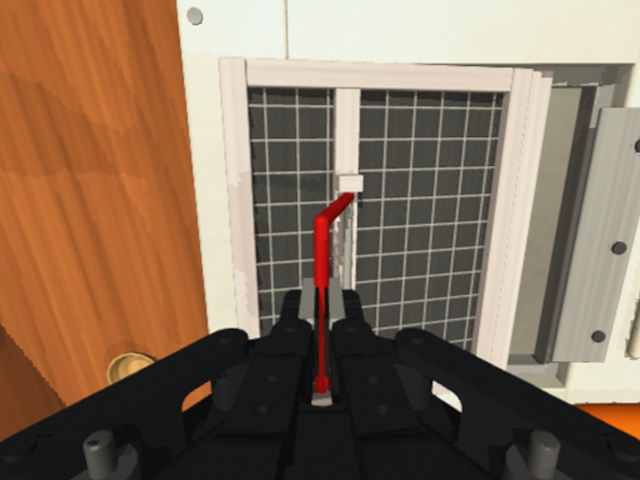

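View pics/s11c.png

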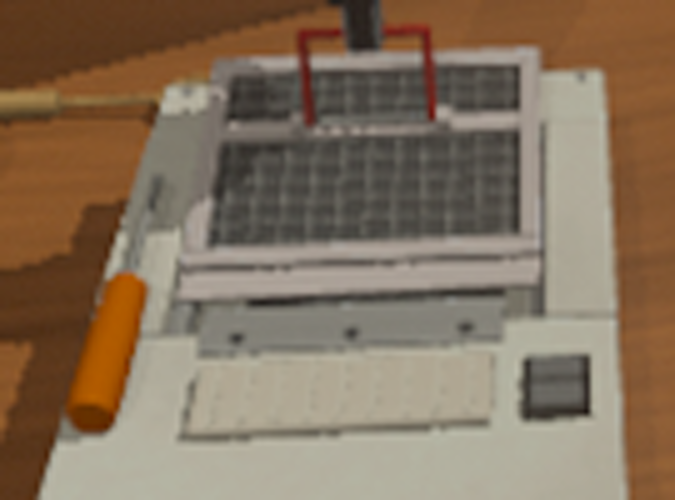

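Request:
{"op": "move_arm", "data": {"angular": [[0,0,0],[0,0,0],[0,0,0],[0,0,0],[0,0,0],[0,0,0],[0,0,0],[0,0,0]], "dp": [[-1,0,-5],[-2,0,-15],[-2,0,-32],[-2,0,-54],[-2,0,-78],[-2,0,-102],[-2,0,-122],[-2,0,-130]], "gripper": [0,0,0,0,0,0,0,0], "newtons": 110}}

```text
time_s: 14.9
tool_pos: [502.2, -203.9, 287.1]
ee_rot: [3.141, -0.004, -0.139]
wrist_force: [0.1, -0.5, -3.7]
opening: 1.7
```

```bash
python3 - <<'E'
from h import *
cap("side","d12"); cap("scene","s12")
a=cv2.imread("pics/s12.png");b=cv2.imread("pics/d12.png"); cv2.imwrite("pics/j12.png",np.hstack([a[100:,80:480],b[100:,100:500]]))
s=r.sense(); print(s['time_s'],s['tool_pos'],s['ee_rot'],s['opening'],s['wrist_force'],s['torque'])
print(mv([548,217,285],[np.pi,0,0],s))
E
```

```text
15.0 [ 501.7865618  -203.77728715  285.68003278] [ 3.14096277e+00 -2.44069481e-03 -1.39061610e-01] 1.6897479117041243 [-0.02084458  0.46250324 -3.65270216] [0.06914243 0.0409466  0.0110858 ]
(array([-1.260e+01, -4.231e+02,  4.000e-01]), array([ 0.05, -0.14, -7.97]))
```

View pics/j12.png

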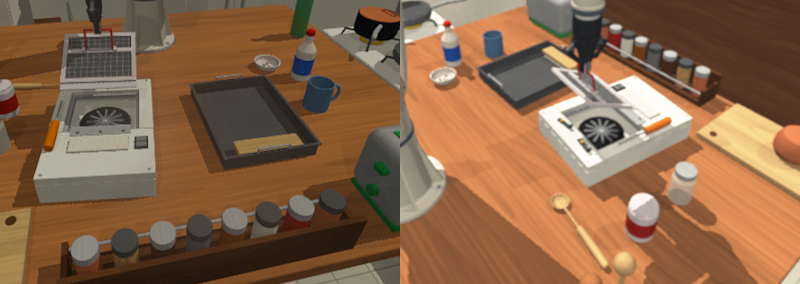

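Request:
{"op": "move_arm", "data": {"angular": [[0,0,0],[0,0,-1],[0,0,-2],[0,0,-3],[0,0,-4],[0,0,-5],[0,0,-6],[0,0,-7],[0,0,-8],[0,0,-8],[0,0,-8],[0,0,-8]], "dp": [[1,-8,0],[4,-24,0],[8,-48,0],[13,-80,0],[20,-118,0],[26,-157,0],[33,-196,0],[39,-235,0],[46,-274,0],[52,-313,0],[58,-350,0],[64,-382,0]], "gripper": [0,0,0,0,0,0,0,0,0,0,0,0], "newtons": 110}}

```text
time_s: 16.2
tool_pos: [616.9, 168.4, 282.4]
ee_rot: [3.141, 0.003, 0.001]
wrist_force: [-0.0, 0.4, -3.5]
opening: 1.8
```

```bash
python3 - <<'E'
from h import *
s=r.sense(); print(s['time_s'],s['tool_pos'],s['ee_rot'],s['opening'],s['wrist_force'],s['torque'])
print(mv([634,217,260],[np.pi,0,0],s))
E
```

```text
16.2 [616.88486213 168.39717248 282.44192598] [3.14135347e+00 2.63070371e-03 1.33164912e-03] 1.7956993130816947 [-0.0441223   0.37671248 -3.54415049] [-0.03503215  0.104822   -0.04151559]
(array([ 17.2, -48.6,  22.4]), array([0.01, 0.15, 0.08]))
```

Request:
{"op": "move_arm", "data": {"angular": [[0,0,0],[0,0,0],[0,0,0],[0,0,0],[0,0,0],[0,0,0],[0,0,0]], "dp": [[7,-20,5],[12,-34,10],[15,-43,16],[17,-48,20],[17,-48.5,22],[17,-48.5,22],[17,-48.5,22]], "gripper": [0,0,0,0,0,0,0], "newtons": 110}}

```text
time_s: 16.9
tool_pos: [634.5, 213.5, 262.6]
ee_rot: [3.141, -0.0, -0.0]
wrist_force: [0.1, 0.5, -3.1]
opening: 1.8
```

```bash
python3 - <<'E'
from h import *
cap("side","d13"); cap("scene","s13"); cap("wrist","w13")
crop("s13",240,60,400,270,3,"s13c"); crop("d13",150,60,330,220,4,"d13c")
s=r.sense(); print(s['time_s'],s['tool_pos'],s['ee_rot'],s['opening'],s['wrist_force'],s['torque'])
E
```

```text
17.05 [634.65355956 213.91410853 262.77844774] [-3.14144055e+00 -6.09147637e-04 -7.54996824e-05] 2.184685962261352 [ 0.3770074  -0.065554   -2.55538614] [0.0002118  0.08050668 0.04231945]
```

View pics/d13c.png

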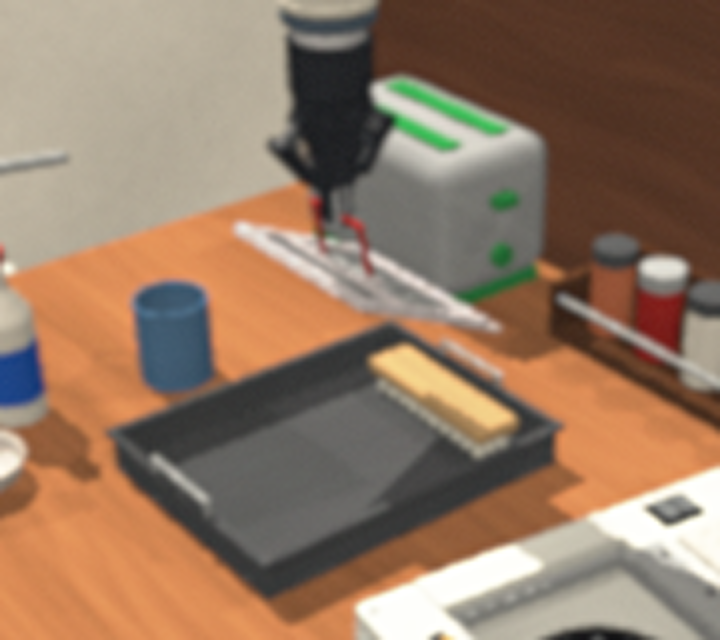

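View pics/s13c.png

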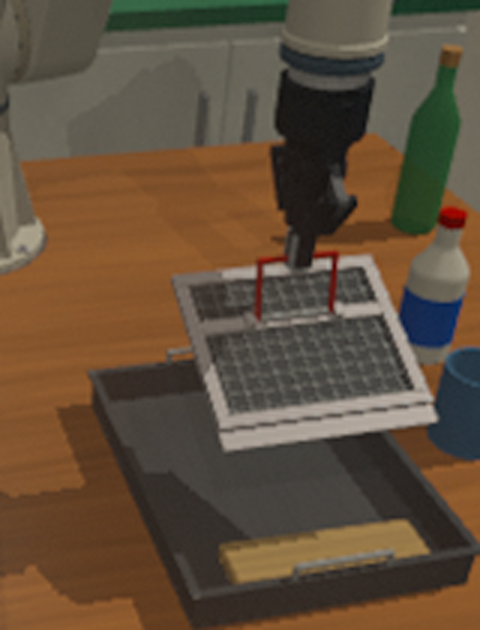

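View pics/w13.png

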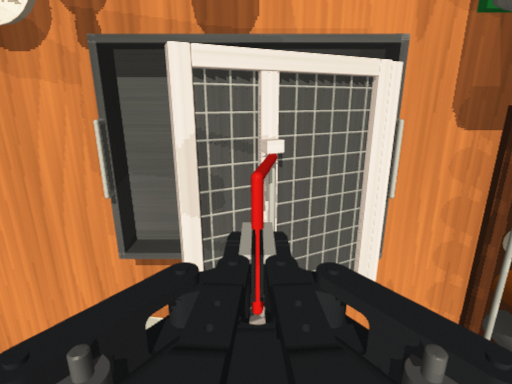

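```bash
python3 - <<'E'
from h import *
cs=vision.calibration("scene"); cw=vision.calibration("wrist"); s=r.sense()
P=np.array([(-90,-100,10),(-90,100,10),(90,100,2),(90,-100,2)],float)
S=np.array([(297.7,151.7),(364.7,145.3),(385.7,199.3),(315.3,210)])
W=np.array([(168,43),(403,62)]) # (-90,100),(90,100)
def pose(v,P): return P@Rot.from_euler('xyz',v[3:6]).as_matrix().T+v[:3]
def res(v): return np.r_[(proj(cs,pose(v,P))-S).ravel(),(proj(cw,pose(v,P[[1,2]]))-W).ravel()]
o=least_squares(res,[s['tool_pos'][0]+50,s['tool_pos'][1],200,0,.4,0]); print(o.x.round(3),o.fun.round(1))
v=o.x; print('corners',pose(v,P*[1,1,0]).round(0)); 
print('hinge',pose(v,np.array([[-30,0,13.]])).round(1),'TCP',s['tool_pos'])
E
```

```text
[ 6.66263e+02  2.14175e+02  1.92070e+02 -4.00000e-03  4.19000e-01
  5.00000e-03] [-0.7 -0.1 -2.  -0.5  0.1  0.5 -0.4 -0.5  0.3 -0.3 -0.  -0.3]
corners [[585. 114. 229.]
 [583. 314. 228.]
 [748. 315. 155.]
 [749. 115. 156.]]
hinge [[644.2 214.1 216.2]] TCP [634.65355956 213.91410853 262.77844774]
```

Request:
{"op": "move_arm", "data": {"angular": [[0,0,0],[0,0,0],[0,0,0],[0,0,0],[0,0,0],[0,0,0],[0,0,0],[0,0,0],[0,0,0],[0,0,0]], "dp": [[-8,-1,3],[-22,-2,10],[-38,-3,25],[-52,-3,45],[-60,-3,68],[-61,-3,90],[-61,-3,110],[-61,-3,124],[-61,-3,130],[-61,-3,130]], "gripper": [0,0,0,0,0,0,0,0,0,0], "newtons": 110}}

```text
time_s: 18.05
tool_pos: [573.1, 217.2, 131.8]
ee_rot: [3.141, 0.001, 0.0]
wrist_force: [0.1, -0.2, -3.0]
opening: 2.2
```

```bash
python3 - <<'E'
from h import *
cap("side","d14"); cap("scene","s14"); cap("wrist","w14")
crop("s14",250,130,410,270,4,"s14c"); crop("d14",160,110,320,220,4,"d14c")
s=r.sense(); print(s['time_s'],s['tool_pos'],s['ee_rot'],s['opening'],s['wrist_force'],s['torque'])
E
```

```text
18.2 [574.21522075 217.62087397 133.27259718] [-3.14103193e+00 -1.50075864e-03  5.32251372e-04] 1.7630947900333944 [ 0.87057354 -0.24663502 -3.84638587] [ 1.69326782e-05  4.68630491e-02 -3.85164229e-02]
```

View pics/d14c.png

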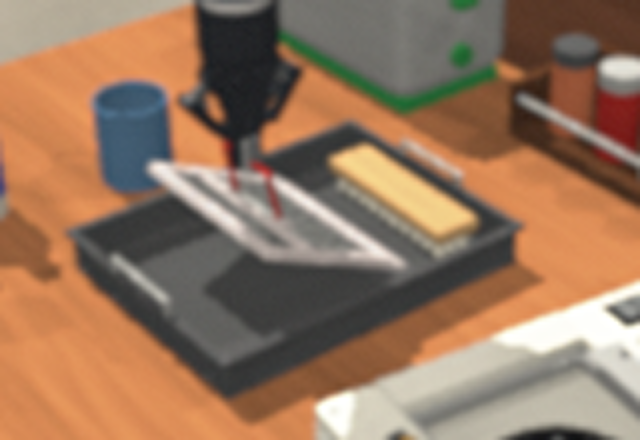

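View pics/s14c.png

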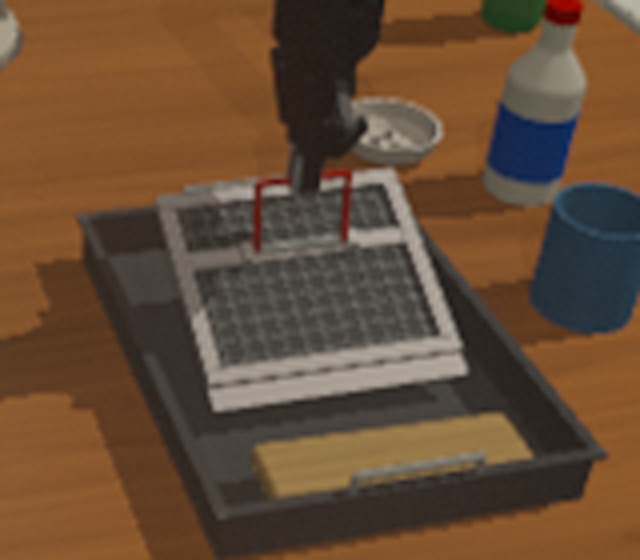

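View pics/w14.png

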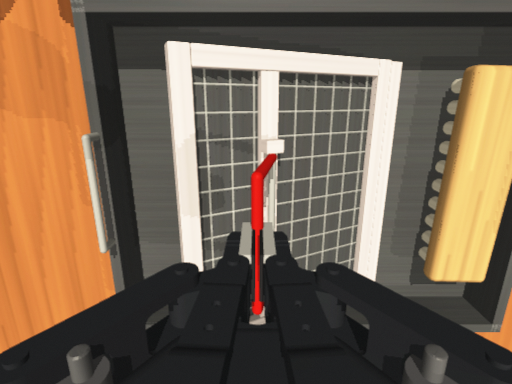

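Request:
{"op": "move_arm", "data": {"angular": [[0,0,0],[0,0,0],[0,0,0],[0,0,0],[0,0,0],[0,0,0],[0,0,0]], "dp": [[0,0,5],[0,0,10],[0,0,14],[0,0,17],[0,0,19],[0,0,21],[0,0,21]], "gripper": [0,0,0,0,0,0,0], "newtons": 110}}

```text
time_s: 18.9
tool_pos: [573.5, 217.3, 111.1]
ee_rot: [3.141, 0.0, 0.001]
wrist_force: [-0.9, 0.4, -2.6]
opening: 2.1
```

```bash
python3 - <<'E'
from h import *
for i in range(2):
    cap("side","d15")
    s=r.sense(); print(s['time_s'],s['tool_pos'],s['opening'],s['wrist_force'],s['torque'])
crop("d15",160,110,320,220,4,"d15c")
E
```

```text
18.95 [573.54367402 217.40975304 111.21467652] 1.8202199772251872 [-0.3767729  -0.73857168 -2.48441602] [-0.02838058  0.03349268  0.04353857]
19.0 [573.63198913 217.41855208 111.35278934] 1.8044023559555724 [ 0.06303735  0.33364475 -2.71771923] [-0.00458861  0.01209557  0.02166839]
```

View pics/d15c.png

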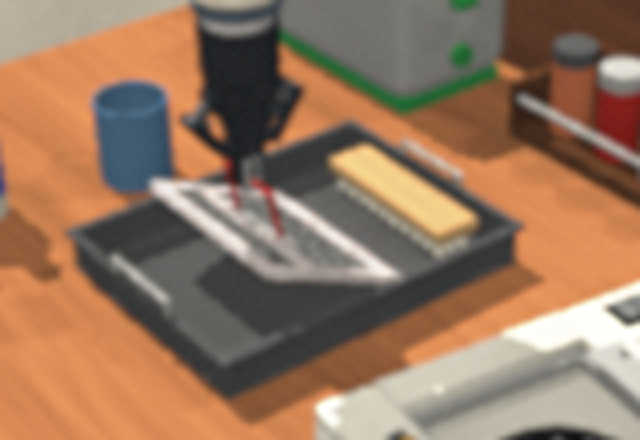

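Request:
{"op": "move_arm", "data": {"angular": [[0,0,0],[0,0,0],[0,0,0],[0,0,0],[0,0,0],[0,0,0],[0,0,0],[0,0,0],[0,0,0]], "dp": [[-2,0,4],[-4,0,8],[-6,0,13],[-8,0,18],[-10,0,23],[-12,0,28],[-13,0,32],[-14,0,36],[-14,0,36]], "gripper": [0,0,0,0,0,0,0,0,0], "newtons": 110}}

```text
time_s: 19.9
tool_pos: [559.1, 217.2, 74.6]
ee_rot: [3.141, 0.001, 0.001]
wrist_force: [0.3, -0.4, -2.9]
opening: 2.2
```

```bash
python3 - <<'E'
from h import *
cap("side","d16");cap("scene","s16");s=r.sense(); print(s['time_s'],s['tool_pos'],s['ee_rot'],s['opening'],s['wrist_force'],s['torque'])
crop("d16",160,110,320,220,4,"d16c");crop("s16",250,130,410,270,4,"s16c")
E
```

```text
20.0 [559.53838766 217.34942043  75.22575771] [3.14152416e+00 1.17504839e-04 5.43977899e-04] 1.7938283150599552 [ 1.09235401 -0.83928387 -2.75124568] [-0.0081447   0.08764252 -0.02653092]
```

View pics/d16c.png

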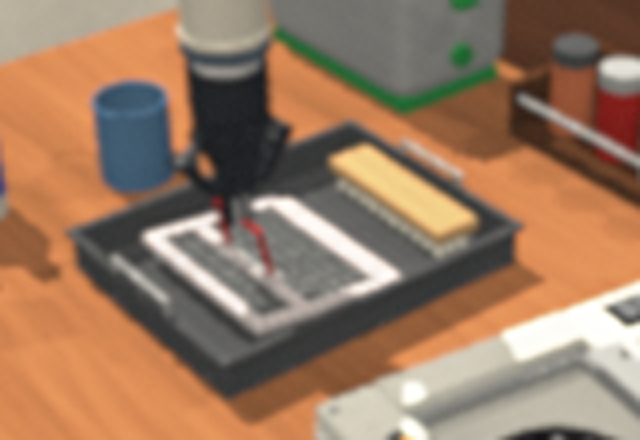

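View pics/s16c.png

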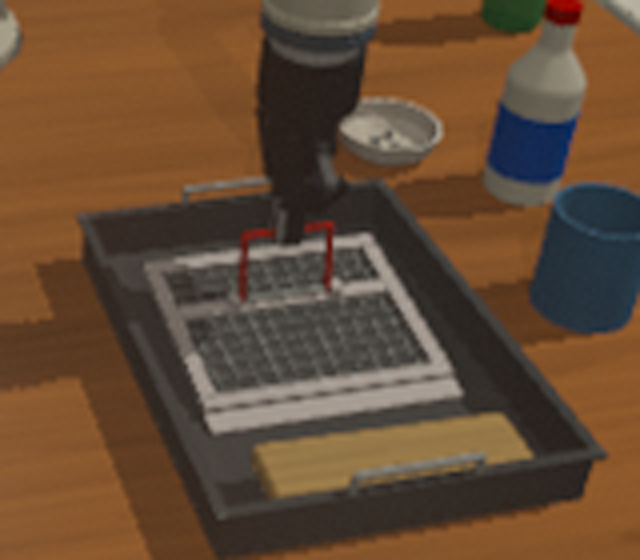

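Request:
{"op": "move_arm", "data": {"angular": [[0,0,0],[0,0,0],[0,0,0],[0,0,0],[0,0,0]], "dp": [[-0.5,0,3],[-1,0,6],[-1.5,0,8],[-1.5,0,10],[-1.5,0,10]], "gripper": [0,0,0,0,0], "newtons": 110}}

```text
time_s: 20.5
tool_pos: [557.8, 217.3, 64.9]
ee_rot: [3.141, 0.0, 0.001]
wrist_force: [-0.9, -0.0, -3.1]
opening: 2.2
```

Request:
{"op": "move_arm", "data": {"angular": [[0,0,0],[0,0,0],[0,0,0]], "dp": [[0,0,1],[0,0,2],[0,0,2]], "gripper": [0,0,0], "newtons": 60}}

```text
time_s: 20.8
tool_pos: [558.0, 217.3, 63.2]
ee_rot: [3.142, 0.0, 0.001]
wrist_force: [0.1, 0.9, -3.8]
opening: 2.1
```

```bash
python3 - <<'E'
from h import *
cap("side","d17");s=r.sense(); print(s['time_s'],s['tool_pos'],s['ee_rot'],s['opening'],s['wrist_force'],s['torque'])
crop("d17",160,110,320,220,4,"d17c")
E
```

```text
20.85 [558.01254989 217.3465002   63.23656807] [3.14156998e+00 3.05663271e-05 5.86491246e-04] 1.773414384214823 [-0.13426273  0.49368075 -2.49888392] [-0.00519305  0.05556767 -0.00711529]
```

View pics/d17c.png

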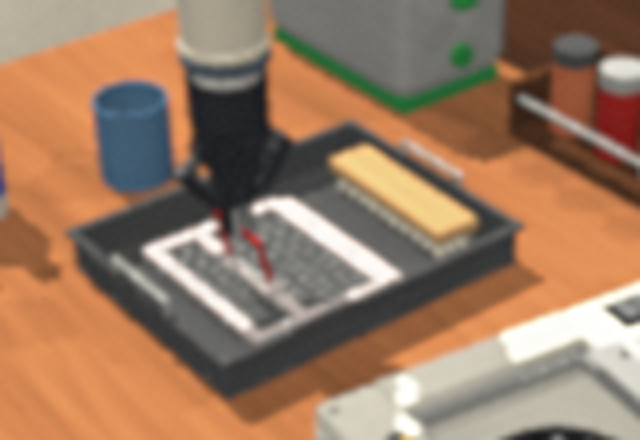

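Request:
{"op": "move_arm", "data": {"angular": [[0,0,0],[0,0,0],[0,0,0],[0,0,0]], "dp": [[0,0,1],[0,0,2],[0,0,3],[0,0,3]], "gripper": [0,0,0,0]}}

```text
time_s: 21.25
tool_pos: [558.0, 217.4, 60.3]
ee_rot: [3.142, 0.0, 0.001]
wrist_force: [-0.6, -0.6, -0.2]
opening: 2.0
```

```bash
python3 - <<'E'
from h import *
for i in range(3):
  cap("side","d18");s=r.sense(); print(s['time_s'],s['tool_pos'],s['opening'],s['wrist_force'],s['torque'])
crop("d18",160,110,320,220,4,"d18c")
E
```

```text
21.3 [557.99854552 217.3440908   60.32976241] 1.5934161391904762 [-0.58851855 -0.62327761 -0.62206679] [-0.04092744  0.24145462 -0.00628482]
21.35 [557.99169461 217.38083293  60.3338344 ] 1.624049592542445 [-0.17966083  0.02566654  0.00730833] [0.03255618 0.25858638 0.02059435]
21.4 [558.03664312 217.37862802  60.35031401] 1.8303664991460773 [ 0.04675324  0.72185429 -0.11308134] [-0.02365515  0.19745337 -0.0098756 ]
```

View pics/d18c.png

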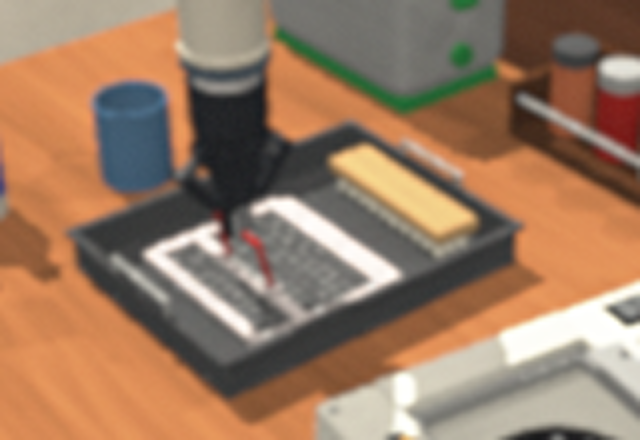

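```bash
python3 - <<'E'
from h import *
cap("scene","s18"); cap("wrist","w18")
crop("s18",250,150,410,270,5,"s18c"); im=cv2.imread("pics/w18.png"); cv2.imwrite("pics/w18b.png",cv2.resize(im,(800,600),interpolation=cv2.INTER_CUBIC))
E
```

```text
(no output)
```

View pics/s18c.png

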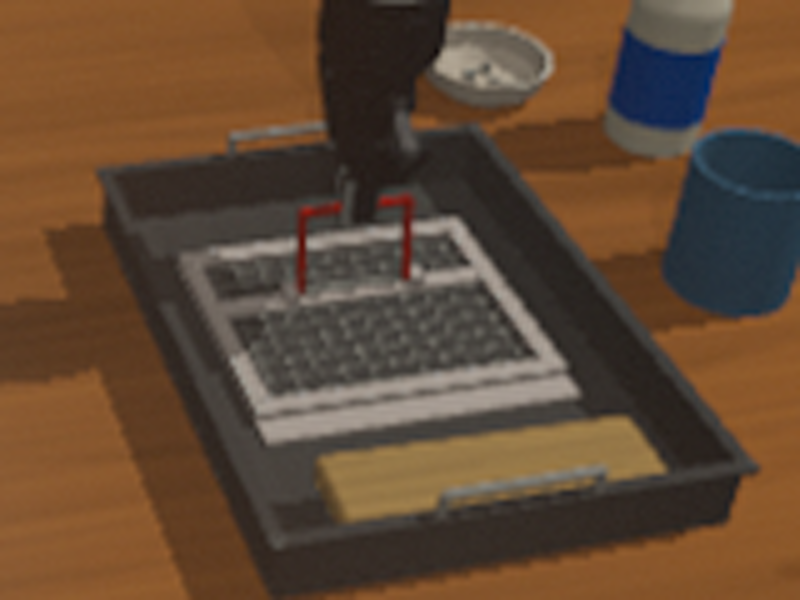

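View pics/w18b.png

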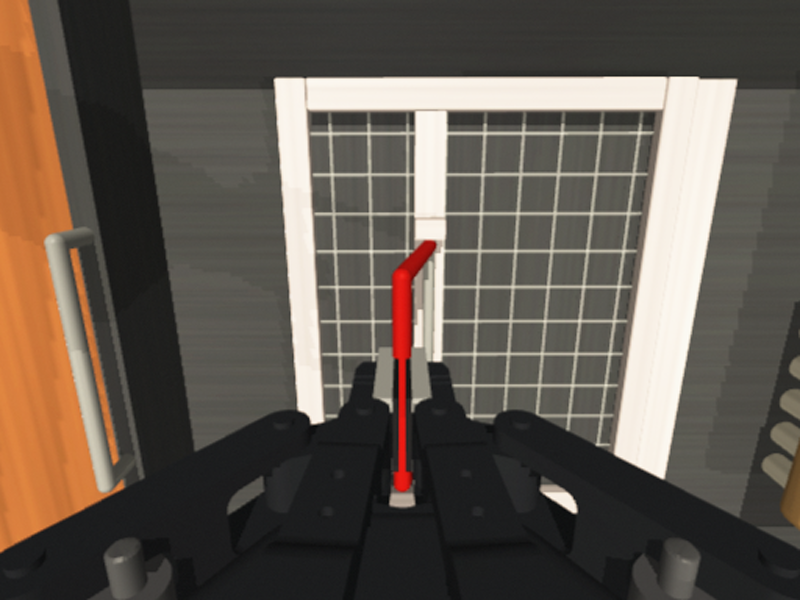

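```bash
python3 - <<'E'
from h import *
cs=vision.calibration("scene"); cw=vision.calibration("wrist"); s=r.sense()
g=lambda u,v:((u+.5)/5-.5+250,(v+.5)/5-.5+150); w=lambda u,v:((u+.5)/1.5625-.5,(v+.5)/1.5625-.5)
P=np.array([(-90,-100,10),(-90,100,10),(90,100,3),(90,-100,3)],float)
S=np.array([g(180,256),g(458,218),g(580,390),g(263,428)])
W=np.array([w(275,78),w(737,80)])
def pose(v,P): return P@Rot.from_euler('xyz',v[3:6]).as_matrix().T+v[:3]
def res(v): return np.r_[(proj(cs,pose(v,P))-S).ravel(),(proj(cw,pose(v,P[[1,2]]))-W).ravel()]
o=least_squares(res,[600,217,4,0,0,0]); v=o.x; print(v.round(3),o.fun.round(1)); print(pose(v,P*[1,1,0]).round(1))
print('hinge',pose(v,np.array([[-30,0,13.]])).round(1),s['tool_pos'])
print('wall +y floor junction',back(cw,w(220,88),4),back(cw,w(780,88),4), 'filter edge', back(cw,w(500,77),14))
for p in [(475,125),(752,468),(275,543),(100,172)]: print('tin rim',back(cs,g(*p),46).round(1))
E
```

```text
[ 5.96933e+02  2.17837e+02  2.11900e+00 -7.00000e-03 -5.30000e-02
 -7.00000e-03] [-0.6 -0.5 -0.4  0.5 -0.2 -0.6  0.3  0.5  0.1 -0.2 -0.   0. ]
[[506.4 118.4  -1.9]
 [507.8 318.4  -3.3]
 [687.5 317.2   6.1]
 [686.1 117.3   7.6]]
hinge [[566.3 218.1  13.5]] [558.02208577 217.36359812  60.34061455]
wall +y floor junction [484.13296493 315.15033248   4.        ] [708.58527892 315.12577067   4.        ] filter edge [594.25597221 317.5752684   14.        ]
tin rim [452.5 351.   46. ]
tin rim [806.  351.1  46. ]
tin rim [804.5  78.5  46. ]
tin rim [455.4  77.2  46. ]
```

Request:
{"op": "move_arm", "data": {"angular": [[0,0,0],[0,0,0],[0,0,0]], "dp": [[0,0,0],[0,0,0],[0,0,0]], "gripper": [0,0,0], "newtons": 20}}

```text
time_s: 21.8
tool_pos: [558.0, 217.4, 60.3]
ee_rot: [-3.142, -0.0, 0.001]
wrist_force: [-1.2, -0.7, 1.2]
opening: 1.9
```

```bash
python3 - <<'E'
from h import *
for i in range(3):
  cap("wrist","w19");s=r.sense(); print(s['time_s'],s['tool_pos'],s['opening'],s['wrist_force'],s['torque'])
a=cv2.imread("pics/w18.png");b=cv2.imread("pics/w19.png"); print(np.abs(a.astype(int)-b).mean())
cv2.imwrite("pics/w19b.png",cv2.resize(b,(640,480)))
E
```

```text
21.85 [558.02649001 217.37403365  60.32805015] 2.1511007211109137 [-0.67599002  0.08950012 -0.10474603] [-0.0372701   0.27109014  0.04528029]
21.9 [558.02414882 217.35166612  60.32550961] 2.1057893299139403 [-0.84196571  0.25152407  0.63726844] [-0.01685331  0.30368093 -0.02328436]
21.95 [558.01984709 217.37402489  60.33008708] 1.89143502495984 [-1.00395611  0.68885426 -0.25267731] [-0.08058737  0.30910798 -0.00548364]
0.7413601345486112
```

View pics/w19b.png

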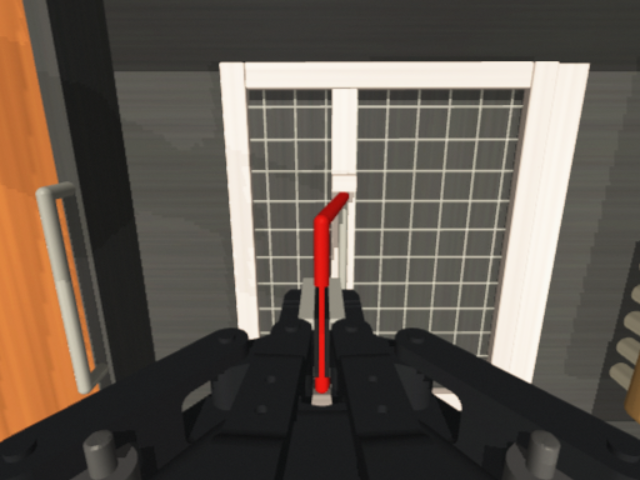

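Request:
{"op": "move_arm", "data": {"angular": [[0,0,0],[0,0,0],[0,0,0],[0,0,0],[0,0,0],[0,0,0]], "dp": [[0,0,0],[0,0,0],[0,0,0],[0,0,0],[0,0,0],[0,0,0]], "gripper": [3,4,5,6,8,8], "newtons": 20}}

```text
time_s: 22.55
tool_pos: [558.3, 217.4, 60.5]
ee_rot: [-3.141, -0.001, 0.001]
wrist_force: [-0.1, -0.4, -0.6]
opening: 7.8
```

```bash
python3 - <<'E'
from h import *
for i in range(2):
  cap("wrist","w20");s=r.sense(); print(s['time_s'],s['tool_pos'],s['opening'],s['wrist_force'],s['torque'])
b=cv2.imread("pics/w20.png")
cv2.imwrite("pics/w20b.png",cv2.resize(b,(640,480)))
E
```

```text
22.6 [558.28386121 217.43934404  60.47348906] 8.115508634586796 [ 0.13339798  0.01815951 -0.77761351] [ 0.04211886  0.00159419 -0.01118654]
22.65 [558.2139331  217.40556242  60.41103222] 7.979727769982544 [0.21162054 0.71246994 0.90081397] [-0.01309751 -0.00725337 -0.01425149]
```

View pics/w20b.png

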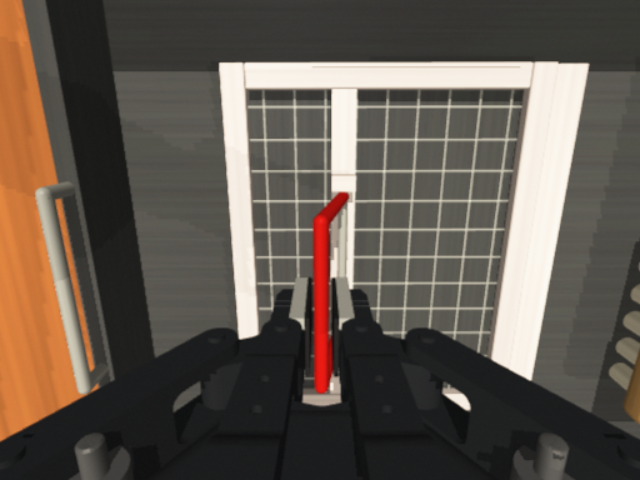

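Request:
{"op": "move_arm", "data": {"angular": [[0,0,0],[0,0,0],[0,0,0],[0,0,0],[0,0,0],[0,0,0],[0,0,0],[0,0,0],[0,0,0],[0,0,0]], "dp": [[0,0,0],[0,0,0],[0,0,-3],[0,0,-10],[0,0,-25],[0,0,-60],[-20,0,-100],[-50,0,-150],[-70,0,-200],[-70,0,-200]], "gripper": [20,35,40,40,40,40,40,40,40,40]}}

```text
time_s: 23.65
tool_pos: [488.4, 218.2, 266.7]
ee_rot: [-3.138, -0.007, 0.001]
wrist_force: [-0.5, -0.8, 0.5]
opening: 40.4
```

```bash
python3 - <<'E'
from h import *
for n in ("wrist","scene","side"): cap(n,n+"21")
s=r.sense(); print(s['time_s'],s['tool_pos'],s['opening'],s['wrist_force'])
b=cv2.imread("pics/wrist21.png"); cv2.imwrite("pics/w21b.png",cv2.resize(b,(640,480)))
crop("scene21",110,150,410,310,2.6,"s21c")
crop("side21",160,110,400,290,3,"d21c")
E
```

```text
23.8 [488.40948912 217.53523203 261.60690927] 40.251621155819635 [-0.26176978  0.11576384 -0.06014435]
```

View pics/w21b.png

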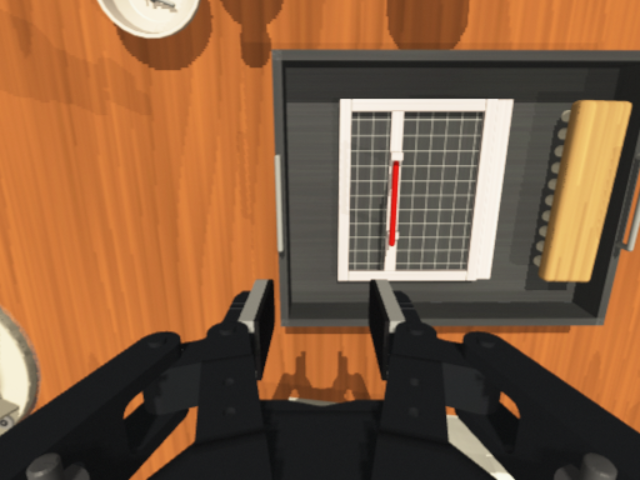

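View pics/s21c.png

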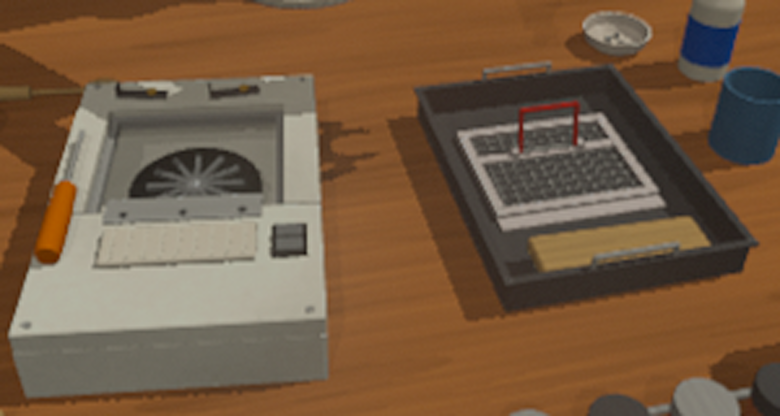

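View pics/d21c.png

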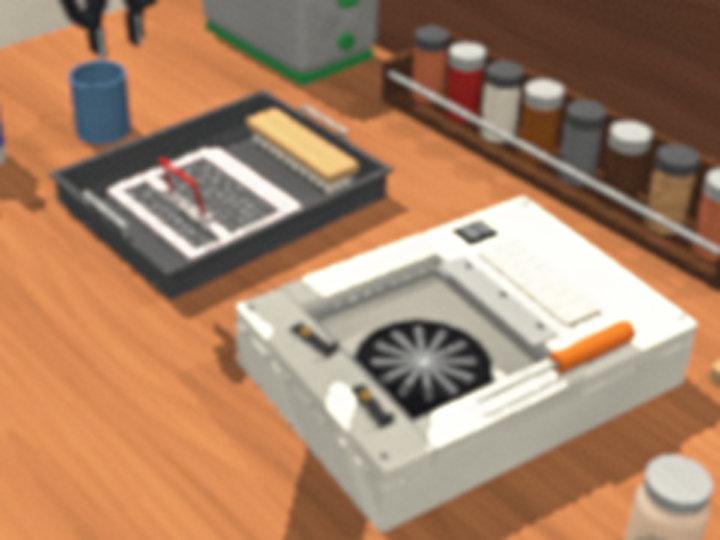

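```bash
python3 - <<'E'
from h import *
crop("side21",235,205,300,260,10,"d21d"); crop("scene21",145,175,220,195,10,"s21d")
E
```

```text
(no output)
```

View pics/d21d.png

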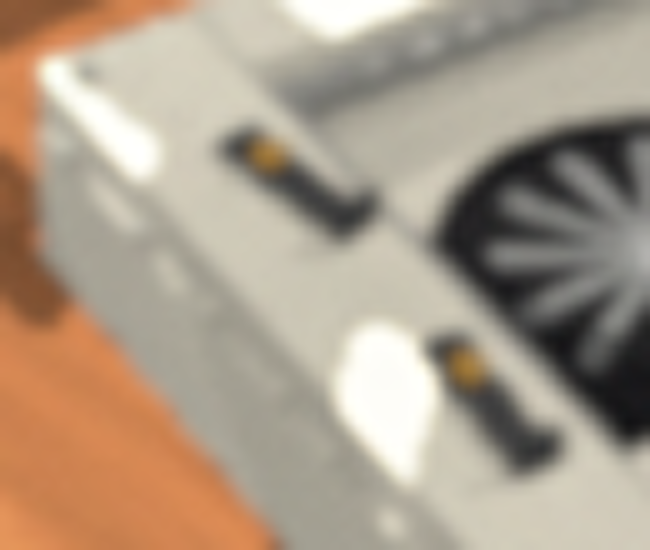

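View pics/s21d.png

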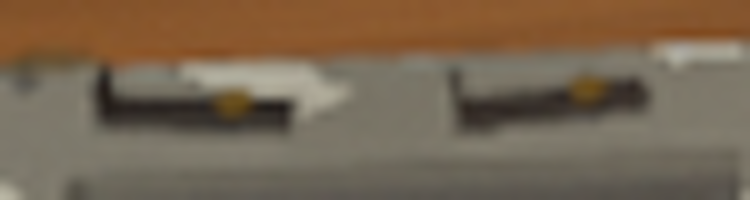

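```bash
python3 - <<'E'
from h import *
c=vision.calibration("side")
for side in (1,-1):
  for a in (-1.1,-1.2,-1.3,-1.4,-1.5,-1.57,-1.7):
    p0=proj(c,H(-164-18*np.cos(a),55*side-18*np.sin(a),90))[0];p=proj(c,H(-164+42*np.cos(a),55*side+42*np.sin(a),90))[0]; d=p-p0
    print(side,a,np.degrees(np.arctan2(d[1],d[0])).round(1))
print('hood edge',[np.degrees(np.arctan2(*(proj(c,H(-200,-140,85))-proj(c,H(-200,140,85)))[0][::-1]))])
cs=vision.calibration("scene"); g=lambda u,v:((u+.5)/10-.5+145,(v+.5)/10-.5+175)
for nm,t,n in(("L",(648,95),(462,120)),("R",(290,117),(100,117))):
    d=back(cs,g(*n),88.5)-back(cs,g(*t),88.5); print(nm,np.arctan2(d[1],d[0])-HV[2])
E
```

```text
1 -1.1 22.0
1 -1.2 26.5
1 -1.3 31.4
1 -1.4 36.7
1 -1.5 42.4
1 -1.57 46.7
1 -1.7 55.5
-1 -1.1 22.8
-1 -1.2 27.3
-1 -1.3 32.1
-1 -1.4 37.2
-1 -1.5 42.7
-1 -1.57 46.7
-1 -1.7 54.9
hood edge [np.float64(48.250846920718125)]
L -1.4006878126056672
R -1.6413805621443394
```

```bash
python3 - <<'E'
from h import *
print(r.sense()['time_s'], r.hand_in())
E
```

```text
the job is handed in; nothing more can be done
23.8 None
```

The filter is out of the hood and lying in the roasting tin, handle side up. Both turn buttons are aside. I handed the job in at 23.8 s on the robot's clock.

I pushed both buttons aside with the closed fingers. I then swung the red handle upright, raised the filter's -x edge about 24 mm at the handle, and drew it back from under the lip. I carried it to the tin and lowered it until the wrist force read about 0 N before opening the fingers.

**Last checks**
- **Buttons:** about -1.4 rad (left) and -1.6 rad (right), both beyond 1.2. Two camera views put the left one between -1.40 and -1.46.
- **Filter:** centred near (597, 218) mm, with about 50 mm between it and the brush and roughly 30 mm to the tin's side walls.
- **Other things:** the tin and brush, the screwdriver and the bystanders visible in the last pictures (mug, dish, lower part of the spray) look where they were. I checked this by eye, not by measurement. The arm ended about 260 mm up, well clear, with wrist force near zero.

**Checks that disagreed**
- **Tilt before release:** the fit from the pictures gave about 0.05 rad, and the wrist showed a turning moment of 0.2 to 0.3 N m. The moment vanished when the fingers opened and I saw no movement of the filter. It looks flat in all the later pictures, but I did not re-measure the tilt afterwards.
- **Grip opening:** it read about 2 mm on the 6 mm wire under firm grip. I did not find out why, and the hold was secure throughout.

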